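Pack the clamping fixture and hold the ram shut

ROBOT

A 6-joint arm with a two-finger parallel gripper is mounted at the origin on the work surface. World frame = base frame: x ahead of the robot, y to its left, z up, the work surface at z = 0. Lengths are in m, angles in rad, forces in N, time in s.
With the tool pointing down it reaches from about 0.25 to 0.775 m from the base axis. Payload 4 kg.
Tool frame: the origin (TCP) lies where the fingers leave the gripper's body, on its centre line; the fingertips stand 97 mm ahead of it and the grasp point (between the pads) lies 78 mm ahead of it; z points along the fingers, y is the line along which they close (so a half turn about z gives the same grasp; the last joint's range is limited). The gripper opens to 94 mm and grips with 3 to 60 N. Pads are 16 mm wide; open, the fingers measure 119 mm over their backs; the gripper's body (75 mm by 177 mm) begins 78 mm behind the grasp point.
Start: joints at [1.021, 0.087, 1.371, -0, 1.684, -0.103], TCP at [0.238, 0.496, 0.303] pointing down, gripper open.
Joint ranges: [-3.1, 3.1], [-0.76, 2.03], [0.27, 2.55], [-1.08, 4.22], [0.17, 2.65], [-2.57, 2.57]. Speed limits (rad/s): [2.79, 2.79, 3.14, 3.14, 3.14, 3.14].

INTERFACE

Orientations are given as [roll, pitch, yaw] about the fixed x, y, z axes, in that order (R = Rz(yaw) Ry(pitch) Rx(roll)).
In Python, from workcell import r gives the robot as it stands.
- The arm moves only by the tool apply_moves, never from a script. Its argument "motion" is a list of rows, each an object with "fingers": the gripper's target within -1 to 1 (shut at 1, half-way at 0, fully open at -1); "dp": the shift along the tool's x, y, z in mm, a list of three; "rotation": the turn, a rotation vector about the tool's x, y, z in degrees, a list of three. A call has 1 to 8 rows; each row is the pose to reach, as a shift and turn from the pose commanded when the call began, along the tool's axes at that moment; what a row does not reach only later rows make up. A row lasts 1/12 s, in which the tool goes at most 41.7 mm and 7.16 degrees, less where a joint would pass 70% of its speed; a pose out of reach is approached as far as the arm can. A call with a gripper value outside its range is refused whole. The fingers move at their own pace and stop on an object; "grip_force" is the grip in N (left out, the last holds). Time passes only in rows, so rows that repeat a pose let the fingers close. It gives the time, the measured TCP pose, the force, the opening and the grip force at its end, in the units of the state.
- r.observe(): the state, without advancing time (a new reading comes with each control period).
- r.camera(name): name is "scene" or "top"; returns the picture (420x560x3 uint8, red, green, blue); there is no depth.
- r.camera_info(name): a dict with "fovy" (degrees; the focal length in pixels is half the picture's height over the tangent of half this angle, whatever the lens; pixels are square), "cx", "cy" (the principal point, pixels), "extrinsics" (4x4, takes a point from camera to world coordinates). Camera axes: x right, y down, z forward; pixel columns grow to the right and rows downward; lengths in m; the calibration is good to about 2 mm. A picture is of the moment at which its call begins. camera_info takes no time and is no camera call.
- r.job_done(): hands the job in; it is judged then, once.
The state is a dict: "clock": time; "joints": joint angles; "joint_vel": joint speeds; "tau": joint torques, N m; "tool_pos": TCP position; "tcp_rot": TCP orientation; "force": force on the tool from outside, world axes, zero at the start; "torque": the same for the moment, N m; "gripper_width": finger opening in m; "grasp_force": force on a finger pad.
Only numpy, scipy, OpenCV 4.12 (cv2) and the standard library are available. Lean on these libraries where they do the work, as an engineer would, in place of code of your own. Each camera call takes 0.05 s, during which the arm holds its last target. There are 200 camera calls.

TASK

Stand orange-tabbed spacers upright in the gap between the fixture's red spring ram and its steel stop block until pushing the ram by its black knob squeezes the stack against the stop before the ram runs to the end of its own travel. Use no more spacers than that takes (two or three), and leave spare spacers and everything else on the table where they are. Finish while still holding the ram pushed firmly against the packed stack: do not let go.

Things in the scene. Friction and masses are not known exactly. Their poses are not given: they have to be found in the camera images.
- fixture: fixed aluminium base plate 110 (x) by 235 (y) by 14 mm, origin at the centre of its underside. Two 10 mm high rails along y leave a channel 54 mm wide about x = 0; spacers stand on its floor, z = 14 mm. The red ram slides in it towards +y; the stop stands across its +y end. Spacers go in from above, their thickness along the fixture's y, width across the channel
- stop: fixed steel stop block in the channel, 44 mm (x) by 40 mm (y) by 28 mm high, axes as the fixture's; origin: centre of its underside, on the channel floor. The face that takes the stack is 20 mm from the origin towards -y. Its place along the channel varies: with the ram fully back the gap is 44 to 72 mm
- ram (a joint): travel of the red ram towards the stop, m: 0 fully back, 0.026 at its own end stop. A return spring pushes it back with about 3 N (back) to 4.3 N (fully forward) and it goes back by itself when released. If it reaches 0.026 without squeezing the stack, the stack is still too thin
- ram_knob (a point): centre of the upright black knob on the ram (22 mm diameter, 36 mm high, its top 18 mm above this point, its underside 18 mm below); grip it from above or push it. It lies 37 mm behind (-y of the fixture) the ram's front face and moves with the ram
- ram_face (a point): middle of the ram's front face (the ram is 40 mm wide, 28 mm high, 55 mm long, painted red), which meets the stack; moves with the ram; axes as the fixture's
- spacer1: loose spacer, all four alike: upright aluminium plate 44 mm wide (its x), 16 mm thick (its y), 34 mm high, with an orange grip tab on top 28 mm wide (x), 10 mm thick (y), 28 mm high (62 mm in all); about 90 g. Origin: centre of its underside. Grip it across the 28 mm width of the tab
- spacer2: loose spacer, all four alike: upright aluminium plate 44 mm wide (its x), 16 mm thick (its y), 34 mm high, with an orange grip tab on top 28 mm wide (x), 10 mm thick (y), 28 mm high (62 mm in all); about 90 g. Origin: centre of its underside. Grip it across the 28 mm width of the tab
- spacer3: loose spacer, all four alike: upright aluminium plate 44 mm wide (its x), 16 mm thick (its y), 34 mm high, with an orange grip tab on top 28 mm wide (x), 10 mm thick (y), 28 mm high (62 mm in all); about 90 g. Origin: centre of its underside. Grip it across the 28 mm width of the tab
- spacer4: loose spacer, all four alike: upright aluminium plate 44 mm wide (its x), 16 mm thick (its y), 34 mm high, with an orange grip tab on top 28 mm wide (x), 10 mm thick (y), 28 mm high (62 mm in all); about 90 g. Origin: centre of its underside. Grip it across the 28 mm width of the tab
- gauge: bystander: steel gauge pin, foot 38 mm diameter, pin 16 mm, 55 mm high; origin centre of underside; leave alone
- bracket: bystander: white L bracket 50 by 40 mm, 50 mm high; origin centre of underside; leave alone
- oil: bystander: white bottle, 48 mm diameter, 130 mm high; origin centre of underside; leave alone
- jar: bystander: yellow jar, 64 mm diameter, 70 mm high; origin centre of underside; leave alone
- driver: bystander: screwdriver with a red handle, about 200 mm long, lying flat along its x; leave alone
- tray: bystander: blue divided tray 160 by 120 by 45 mm; origin centre of underside; leave alone
There are look-alikes about, which are no part of the job. Leave any green or purple look-alike of the spacer2 alone. Leave any turquoise look-alike of the spacer3 alone.

How it is judged:
On the way, in this order (a step that is already met when the one before it is completed fails the run):
1. a first spacer stands released in the gap ((((x of spacer1 in the frame of fixture between -0.008 and 0.008 m and y of spacer1 in the frame of fixture above -0.02 m and y of spacer1 in the frame of stop below -0.024 m and z of spacer1 in the frame of fixture below 0.018 m and angle between spacer1's own z axis and vertical below 0.12 rad) and contact force between the fingers and spacer1 below 0.2 N) or ((x of spacer2 in the frame of fixture between -0.008 and 0.008 m and y of spacer2 in the frame of fixture above -0.02 m and y of spacer2 in the frame of stop below -0.024 m and z of spacer2 in the frame of fixture below 0.018 m and angle between spacer2's own z axis and vertical below 0.12 rad) and contact force between the fingers and spacer2 below 0.2 N) or ((x of spacer3 in the frame of fixture between -0.008 and 0.008 m and y of spacer3 in the frame of fixture above -0.02 m and y of spacer3 in the frame of stop below -0.024 m and z of spacer3 in the frame of fixture below 0.018 m and angle between spacer3's own z axis and vertical below 0.12 rad) and contact force between the fingers and spacer3 below 0.2 N) or ((x of spacer4 in the frame of fixture between -0.008 and 0.008 m and y of spacer4 in the frame of fixture above -0.02 m and y of spacer4 in the frame of stop below -0.024 m and z of spacer4 in the frame of fixture below 0.018 m and angle between spacer4's own z axis and vertical below 0.12 rad) and contact force between the fingers and spacer4 below 0.2 N))), for 0.1 s.
2. a second spacer stands released in the gap beside it ((((x of spacer1 in the frame of fixture between -0.008 and 0.008 m and y of spacer1 in the frame of fixture above -0.02 m and y of spacer1 in the frame of stop below -0.024 m and z of spacer1 in the frame of fixture below 0.018 m and angle between spacer1's own z axis and vertical below 0.12 rad) and (x of spacer2 in the frame of fixture between -0.008 and 0.008 m and y of spacer2 in the frame of fixture above -0.02 m and y of spacer2 in the frame of stop below -0.024 m and z of spacer2 in the frame of fixture below 0.018 m and angle between spacer2's own z axis and vertical below 0.12 rad) and contact force between the fingers and spacer1 below 0.2 N and contact force between the fingers and spacer2 below 0.2 N) or ((x of spacer1 in the frame of fixture between -0.008 and 0.008 m and y of spacer1 in the frame of fixture above -0.02 m and y of spacer1 in the frame of stop below -0.024 m and z of spacer1 in the frame of fixture below 0.018 m and angle between spacer1's own z axis and vertical below 0.12 rad) and (x of spacer3 in the frame of fixture between -0.008 and 0.008 m and y of spacer3 in the frame of fixture above -0.02 m and y of spacer3 in the frame of stop below -0.024 m and z of spacer3 in the frame of fixture below 0.018 m and angle between spacer3's own z axis and vertical below 0.12 rad) and contact force between the fingers and spacer1 below 0.2 N and contact force between the fingers and spacer3 below 0.2 N) or ((x of spacer1 in the frame of fixture between -0.008 and 0.008 m and y of spacer1 in the frame of fixture above -0.02 m and y of spacer1 in the frame of stop below -0.024 m and z of spacer1 in the frame of fixture below 0.018 m and angle between spacer1's own z axis and vertical below 0.12 rad) and (x of spacer4 in the frame of fixture between -0.008 and 0.008 m and y of spacer4 in the frame of fixture above -0.02 m and y of spacer4 in the frame of stop below -0.024 m and z of spacer4 in the frame of fixture below 0.018 m and angle between spacer4's own z axis and vertical below 0.12 rad) and contact force between the fingers and spacer1 below 0.2 N and contact force between the fingers and spacer4 below 0.2 N) or ((x of spacer2 in the frame of fixture between -0.008 and 0.008 m and y of spacer2 in the frame of fixture above -0.02 m and y of spacer2 in the frame of stop below -0.024 m and z of spacer2 in the frame of fixture below 0.018 m and angle between spacer2's own z axis and vertical below 0.12 rad) and (x of spacer3 in the frame of fixture between -0.008 and 0.008 m and y of spacer3 in the frame of fixture above -0.02 m and y of spacer3 in the frame of stop below -0.024 m and z of spacer3 in the frame of fixture below 0.018 m and angle between spacer3's own z axis and vertical below 0.12 rad) and contact force between the fingers and spacer2 below 0.2 N and contact force between the fingers and spacer3 below 0.2 N) or ((x of spacer2 in the frame of fixture between -0.008 and 0.008 m and y of spacer2 in the frame of fixture above -0.02 m and y of spacer2 in the frame of stop below -0.024 m and z of spacer2 in the frame of fixture below 0.018 m and angle between spacer2's own z axis and vertical below 0.12 rad) and (x of spacer4 in the frame of fixture between -0.008 and 0.008 m and y of spacer4 in the frame of fixture above -0.02 m and y of spacer4 in the frame of stop below -0.024 m and z of spacer4 in the frame of fixture below 0.018 m and angle between spacer4's own z axis and vertical below 0.12 rad) and contact force between the fingers and spacer2 below 0.2 N and contact force between the fingers and spacer4 below 0.2 N) or ((x of spacer3 in the frame of fixture between -0.008 and 0.008 m and y of spacer3 in the frame of fixture above -0.02 m and y of spacer3 in the frame of stop below -0.024 m and z of spacer3 in the frame of fixture below 0.018 m and angle between spacer3's own z axis and vertical below 0.12 rad) and (x of spacer4 in the frame of fixture between -0.008 and 0.008 m and y of spacer4 in the frame of fixture above -0.02 m and y of spacer4 in the frame of stop below -0.024 m and z of spacer4 in the frame of fixture below 0.018 m and angle between spacer4's own z axis and vertical below 0.12 rad) and contact force between the fingers and spacer3 below 0.2 N and contact force between the fingers and spacer4 below 0.2 N))), for 0.1 s.
At the end, for the whole second after the job is handed in: The robot holds the ram, advanced over 8 mm, so that it presses two or more seated spacers, upright within 7 degrees, with over 4 N, and they press the stop with over 4 N; spare spacers within 30 mm of their starts; the robot touches no spacer ((((x of spacer1 in the frame of fixture between -0.008 and 0.008 m and y of spacer1 in the frame of fixture above -0.02 m and y of spacer1 in the frame of stop below -0.024 m and z of spacer1 in the frame of fixture below 0.018 m and angle between spacer1's own z axis and vertical below 0.12 rad) and (x of spacer2 in the frame of fixture between -0.008 and 0.008 m and y of spacer2 in the frame of fixture above -0.02 m and y of spacer2 in the frame of stop below -0.024 m and z of spacer2 in the frame of fixture below 0.018 m and angle between spacer2's own z axis and vertical below 0.12 rad)) or ((x of spacer1 in the frame of fixture between -0.008 and 0.008 m and y of spacer1 in the frame of fixture above -0.02 m and y of spacer1 in the frame of stop below -0.024 m and z of spacer1 in the frame of fixture below 0.018 m and angle between spacer1's own z axis and vertical below 0.12 rad) and (x of spacer3 in the frame of fixture between -0.008 and 0.008 m and y of spacer3 in the frame of fixture above -0.02 m and y of spacer3 in the frame of stop below -0.024 m and z of spacer3 in the frame of fixture below 0.018 m and angle between spacer3's own z axis and vertical below 0.12 rad)) or ((x of spacer1 in the frame of fixture between -0.008 and 0.008 m and y of spacer1 in the frame of fixture above -0.02 m and y of spacer1 in the frame of stop below -0.024 m and z of spacer1 in the frame of fixture below 0.018 m and angle between spacer1's own z axis and vertical below 0.12 rad) and (x of spacer4 in the frame of fixture between -0.008 and 0.008 m and y of spacer4 in the frame of fixture above -0.02 m and y of spacer4 in the frame of stop below -0.024 m and z of spacer4 in the frame of fixture below 0.018 m and angle between spacer4's own z axis and vertical below 0.12 rad)) or ((x of spacer2 in the frame of fixture between -0.008 and 0.008 m and y of spacer2 in the frame of fixture above -0.02 m and y of spacer2 in the frame of stop below -0.024 m and z of spacer2 in the frame of fixture below 0.018 m and angle between spacer2's own z axis and vertical below 0.12 rad) and (x of spacer3 in the frame of fixture between -0.008 and 0.008 m and y of spacer3 in the frame of fixture above -0.02 m and y of spacer3 in the frame of stop below -0.024 m and z of spacer3 in the frame of fixture below 0.018 m and angle between spacer3's own z axis and vertical below 0.12 rad)) or ((x of spacer2 in the frame of fixture between -0.008 and 0.008 m and y of spacer2 in the frame of fixture above -0.02 m and y of spacer2 in the frame of stop below -0.024 m and z of spacer2 in the frame of fixture below 0.018 m and angle between spacer2's own z axis and vertical below 0.12 rad) and (x of spacer4 in the frame of fixture between -0.008 and 0.008 m and y of spacer4 in the frame of fixture above -0.02 m and y of spacer4 in the frame of stop below -0.024 m and z of spacer4 in the frame of fixture below 0.018 m and angle between spacer4's own z axis and vertical below 0.12 rad)) or ((x of spacer3 in the frame of fixture between -0.008 and 0.008 m and y of spacer3 in the frame of fixture above -0.02 m and y of spacer3 in the frame of stop below -0.024 m and z of spacer3 in the frame of fixture below 0.018 m and angle between spacer3's own z axis and vertical below 0.12 rad) and (x of spacer4 in the frame of fixture between -0.008 and 0.008 m and y of spacer4 in the frame of fixture above -0.02 m and y of spacer4 in the frame of stop below -0.024 m and z of spacer4 in the frame of fixture below 0.018 m and angle between spacer4's own z axis and vertical below 0.12 rad))) and (contact force between ram and spacer1 above 4 N or contact force between ram and spacer2 above 4 N or contact force between ram and spacer3 above 4 N or contact force between ram and spacer4 above 4 N) and (contact force between stop and spacer1 above 4 N or contact force between stop and spacer2 above 4 N or contact force between stop and spacer3 above 4 N or contact force between stop and spacer4 above 4 N) and contact force between any of the fingers, the arm and ram above 2 N and value of joint ram above 0.008 m and ((x of spacer1 in the frame of fixture between -0.008 and 0.008 m and y of spacer1 in the frame of fixture above -0.02 m and y of spacer1 in the frame of stop below -0.024 m and z of spacer1 in the frame of fixture below 0.018 m and angle between spacer1's own z axis and vertical below 0.12 rad) or distance of spacer1 from where it was at the start of the episode below 0.03 m) and ((x of spacer2 in the frame of fixture between -0.008 and 0.008 m and y of spacer2 in the frame of fixture above -0.02 m and y of spacer2 in the frame of stop below -0.024 m and z of spacer2 in the frame of fixture below 0.018 m and angle between spacer2's own z axis and vertical below 0.12 rad) or distance of spacer2 from where it was at the start of the episode below 0.03 m) and ((x of spacer3 in the frame of fixture between -0.008 and 0.008 m and y of spacer3 in the frame of fixture above -0.02 m and y of spacer3 in the frame of stop below -0.024 m and z of spacer3 in the frame of fixture below 0.018 m and angle between spacer3's own z axis and vertical below 0.12 rad) or distance of spacer3 from where it was at the start of the episode below 0.03 m) and ((x of spacer4 in the frame of fixture between -0.008 and 0.008 m and y of spacer4 in the frame of fixture above -0.02 m and y of spacer4 in the frame of stop below -0.024 m and z of spacer4 in the frame of fixture below 0.018 m and angle between spacer4's own z axis and vertical below 0.12 rad) or distance of spacer4 from where it was at the start of the episode below 0.03 m) and contact force between the fingers and spacer1 below 0.2 N and contact force between the fingers and spacer2 below 0.2 N and contact force between the fingers and spacer3 below 0.2 N and contact force between the fingers and spacer4 below 0.2 N); the arm keeps its last pose, push and grip.
It fails at once if a bystander is moved by more than 30 mm (distance of any of gauge, bracket, oil, jar, driver, tray from where it was at the start of the episode above 0.03 m).
It also fails if it takes over 72 s, if anything falls off the work surface, if the arm or the gripper's body presses on something with over 40 N, if the wrist force passes 120 N, or if a joint passes its speed limit or range.

## Working session

There is one attempt and no reset: what is moved stays moved. The work goes in short steps, Python scripts to look and compute and a tool call to move; the robot and the scene stay as the last step left them, time stands still between calls to the robot, and variables do not carry over. Pictures are saved under pics/ and viewed, at most 10 in all, crops included, and the job is handed in when it is done.

Besides the shell and the picture viewer there is one more tool, called as a command line: name --argument value ..., lists and objects as JSON in quotes. apply_moves: Moves the arm, as the interface text tells. Its arguments: {"type":"object","properties":{"motion":{"type":"array"},"grip_force":{"type":"number"}},"required":["motion"]}

```bash
mkdir -p pics; ls
python3 - <<'E'
from workcell import r
import cv2,numpy as np
for n in("scene","top"):
    im=r.camera(n); cv2.imwrite(f"pics/{n}0.png",im[:,:,::-1]); i=r.camera_info(n); print(n,i["fovy"],i["cx"],i["cy"],np.round(i["extrinsics"],4).tolist(), {k:v for k,v in i.items() if k not in("extrinsics",)})
print(r.observe())
E
```

```text
pics
scene 42.947515059219704 270.60370857750434 210.66387968163627 [[0.6723, 0.4675, -0.574, 1.2715], [0.74, -0.4051, 0.5369, -0.5933], [0.0185, -0.7858, -0.6183, 0.8332], [0.0, 0.0, 0.0, 1.0]] {'fovy': 42.947515059219704, 'cx': 270.60370857750434, 'cy': 210.66387968163627}
top 44.83786392996269 280.3523749582959 213.44743300353252 [[-0.0206, -0.9831, 0.1818, 0.3602], [-0.9994, 0.0155, -0.0294, 0.0698], [0.0261, -0.1823, -0.9829, 1.1503], [0.0, 0.0, 0.0, 1.0]] {'fovy': 44.83786392996269, 'cx': 280.3523749582959, 'cy': 213.44743300353252}
{'clock': 0.1, 'joints': array([ 1.02089282e+00,  8.79022953e-02,  1.37208608e+00, -1.05207161e-05,
        1.68359410e+00, -1.03110913e-01]), 'joint_vel': array([-0.00139511, -0.00235705, -0.00364861,  0.0008747 ,  0.00175499,
       -0.00111799]), 'tau': array([ 1.33987636e-03, -3.41251552e+01, -3.03303337e+01,  7.18984008e-02,
        3.03869275e-02, -1.20704303e-04]), 'tool_pos': array([0.2374982 , 0.49575184, 0.30161808]), 'tcp_rot': array([-3.13961233e+00, -1.94407714e-04,  2.69479870e+00]), 'force': array([-0.00442667, -0.74974091, -0.75581819]), 'torque': array([0.02585535, 0.01528855, 0.03160767]), 'grasp_force': 0.0, 'gripper_width': 0.09389675629509178}
```

View pics/top0.png

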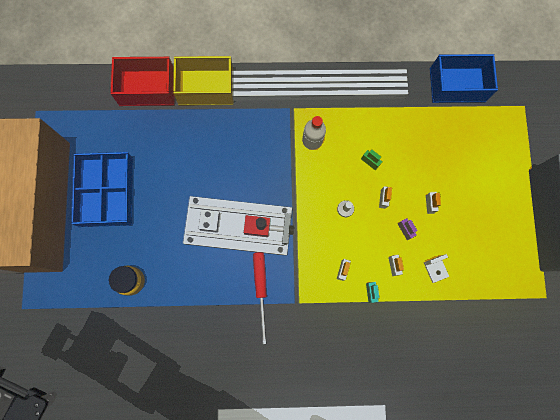

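View pics/scene0.png

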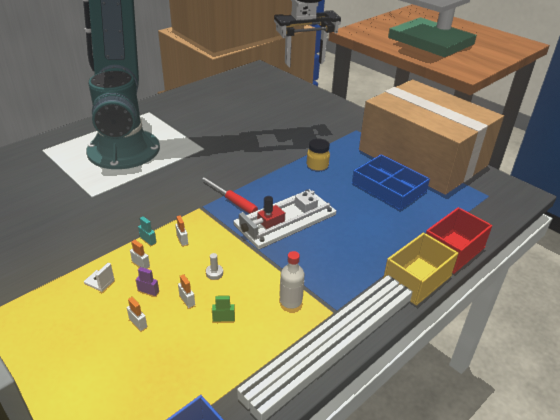

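Run:
```python
import cv2,numpy as np
t=cv2.imread("pics/top0.png");s=cv2.imread("pics/scene0.png")
R=lambda a,k:cv2.resize(a,None,fx=k,fy=k,interpolation=cv2.INTER_CUBIC)
A=R(t[180:270,170:310],5); cv2.imwrite("pics/a.png",A)
tops=[(386,197),(434,202),(344,270),(397,265)];sc=[(181,230),(139,253),(186,290),(136,312)]
row=lambda im,c:np.hstack([R(im[y-18:y+18,x-14:x+14],7) for x,y in c])
cv2.imwrite("pics/b.png",np.vstack([row(t,tops),row(s,sc)]))
cv2.imwrite("pics/c.png",R(s[175:255,215:345],6))
hs=cv2.cvtColor(t,cv2.COLOR_BGR2HSV)
for x,y in tops: print(t[y,x],hs[y,x])
```

```text
[ 8 75 96] [ 23 234  96]
[12 59 90] [ 18 221  90]
[ 59 160 214] [ 20 185 214]
[ 9 67 87] [ 22 229  87]
```

View pics/a.png

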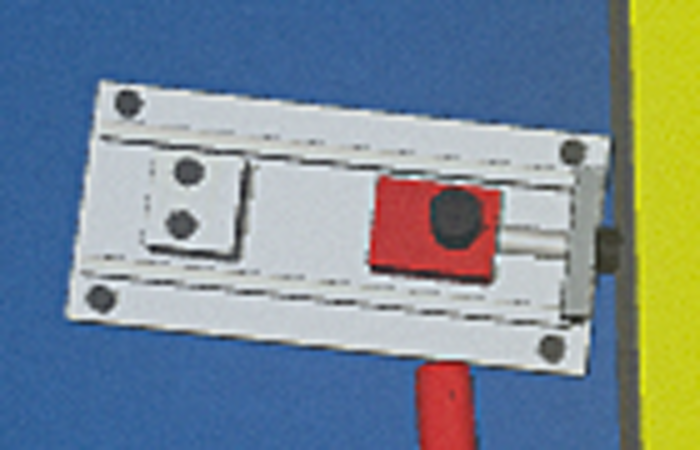

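View pics/b.png

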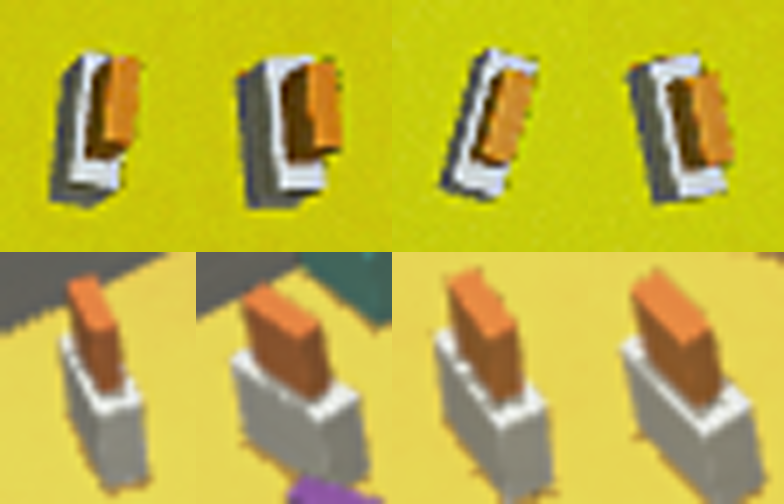

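View pics/c.png

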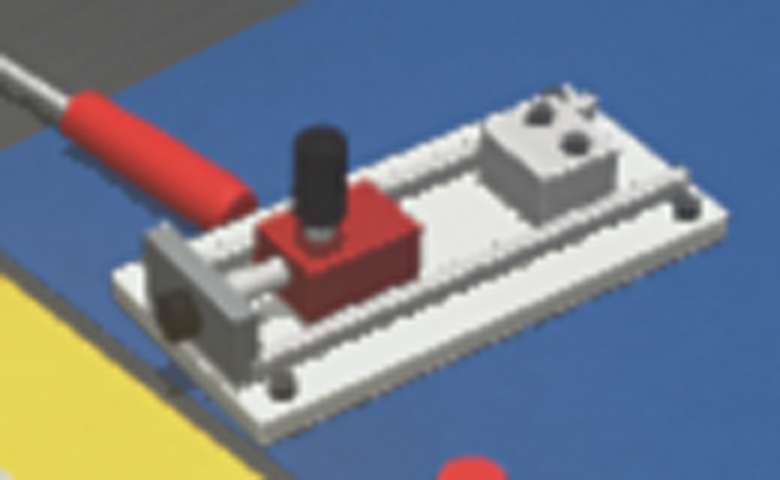

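```bash
cat > h.py <<'E'
import cv2,numpy as np
from workcell import r
def ray(n,px,z):
    i=r.camera_info(n); f=210/np.tan(np.radians(i["fovy"]/2)); E=np.array(i["extrinsics"])
    p=np.atleast_2d(np.array(px,float)); d=np.c_[(p-[i["cx"],i["cy"]])/f,np.ones(len(p))]@E[:3,:3].T
    o=E[:3,3]; return o+d*((z-o[2])/d[:,2])[:,None]
def rect(n,m,z):
    "centre (px) and world rectangle of the largest blob of mask m upsampled 4x"
    c=max(cv2.findContours(m,cv2.RETR_EXTERNAL,cv2.CHAIN_APPROX_NONE)[0],key=cv2.contourArea)
    return c
def tabs(n,im,z,boxes,k=6):
    out=[]
    for x,y in boxes:
        c=cv2.resize(im[y-18:y+18,x-16:x+16],None,fx=k,fy=k,interpolation=cv2.INTER_CUBIC)
        h=cv2.cvtColor(c,cv2.COLOR_BGR2HSV)
        m=cv2.inRange(h,(5,120,165 if n=="top" else 185),(21,235,255))
        m=cv2.morphologyEx(m,cv2.MORPH_OPEN,np.ones((7,7)))
        cs=cv2.findContours(m,cv2.RETR_EXTERNAL,cv2.CHAIN_APPROX_NONE)[0]
        q=max(cs,key=cv2.contourArea)[:,0,:]
        w=ray(n,(q+.5)/k-.5+[x-16,y-18],z)[:,:2]
        (cx,cy),(a,b),t=cv2.minAreaRect((w*1000).astype(np.float32))
        if a<b: a,b,t=b,a,t+90
        out.append((cx,cy,a,b,(t+90)%180-90))
    return out
E
python3 - <<'E'
from h import *
t=cv2.imread("pics/top0.png");s=cv2.imread("pics/scene0.png")
print("top");[print(np.round(o,1)) for o in tabs("top",t,.062,[(386,197),(434,202),(344,270),(397,265)])]
print("scene");[print(np.round(o,1)) for o in tabs("scene",s,.062,[(181,225),(139,245),(186,283),(136,305)])]
T=lambda l:np.array(l)/5-.4+[170,180]
S=lambda l:np.array(l)/6-.4+[215,175]
np.set_printoptions(precision=1,suppress=True)
print("corners",ray("top",T([(100,80),(610,135),(585,375),(68,318)]),.014)*1e3)
sc=ray("top",T([(128,102),(573,152),(552,348),(101,298)]),.015)*1e3;print("screws",sc,sc.mean(0))
print("sc corners",ray("scene",S([(728,212),(265,432),(113,272)]),.014)*1e3)
print("stop face top z42",ray("top",T([(248,158),(239,250)]),.042)*1e3)
print("ram face top z42",ray("top",T([(378,177),(371,268)]),.042)*1e3)
print("sc stop",ray("scene",S([(484,126),(541,178)]),.042)*1e3)
print("sc stop base",ray("scene",S([(484,180),(541,225)]),.014)*1e3)
print("sc ram",ray("scene",S([(366,181),(421,230)]),.042)*1e3)
print("knob",ray("top",T([(459,210)]),.082)*1e3,ray("scene",S([(321,138)]),.082)*1e3)
E
```

```text
top
[ 604.3 -202.9   27.2    9.3  -10.2]
[ 5.895e+02 -3.103e+02  2.600e+01  9.300e+00  4.000e-01]
[ 440.  -101.1   26.9    9.4  -17.7]
[ 448.  -217.7   26.8    9.4    8.5]
scene
[ 442.8 -100.1   28.1   10.7  -17.8]
[ 449.8 -217.1   27.3   11.1    8.9]
[ 605.5 -202.7   28.8   11.7   -8.9]
[ 590.9 -310.2   28.8   11.2    2.2]
corners [[614.9 241.5  14. ]
 [585.8   9.9  14. ]
 [476.4  23.8  14. ]
 [506.1 254.5  14. ]]
screws [[604.2 228.6  15. ]
 [577.9  26.9  15. ]
 [488.7  38.3  15. ]
 [514.7 239.7  15. ]] [546.4 133.4  15. ]
sc corners [[615.6 243.4  14. ]
 [591.5   8.4  14. ]
 [478.8  25.6  14. ]]
stop face top z42 [[572.3 171.7  42. ]
 [531.3 175.6  42. ]]
ram face top z42 [[562.9 114.4  42. ]
 [522.3 117.8  42. ]]
sc stop [[532.3 181.   42. ]
 [572.9 173.8  42. ]]
sc stop base [[533.4 181.8  14. ]
 [570.7 178.2  14. ]]
sc ram [[527.8 118.6  42. ]
 [565.6 113.5  42. ]]
knob [[540.7  78.5  82. ]] [[533.5  88.   82. ]]
```

```bash
cat >> h.py <<'E'
def dp(a,b):
    "a,b = x,y,z (mm, TCP), yaw deg; returns tool shift mm, turn about tool z deg"
    c,s=np.cos(np.radians(a[3])),np.sin(np.radians(a[3])); d=np.array(b[:3])-a[:3]
    return np.round([c*d[0]+s*d[1],s*d[0]-c*d[1],-d[2],-(b[3]-a[3])],1)
def now():
    o=r.observe(); return np.r_[o["tool_pos"]*1e3,np.degrees(o["tcp_rot"][2])]
E
python3 - <<'E'
from h import *
n=now();print(n)
w1=[350,190,260,100];w2=[441.5,-100.5,200,72.3]
print(dp(n,w1),dp(w1,w2))
# profile along fixture y across the channel middle, z=42
t=cv2.imread("pics/top0.png").astype(np.float32)
i=r.camera_info("top"); f=210/np.tan(np.radians(i["fovy"]/2)); E=np.linalg.inv(i["extrinsics"])
def proj(P): q=P@E[:3,:3].T+E[:3,3]; return q[:,:2]/q[:,2:]*f+[i["cx"],i["cy"]]
a=np.radians(-7.3);X=np.array([np.cos(a),np.sin(a)]);Y=np.array([-np.sin(a),np.cos(a)])
ys=np.arange(-24,56,1.)
acc=[]
for x in (-17,-13,13,17,-15,15):
    P=np.c_[np.array([546.2,132.9])+x*X+ys[:,None]*Y,np.full(len(ys),42)]/1000
    q=proj(P).astype(np.float32); acc.append(cv2.remap(t,q[:,0],q[:,1],cv2.INTER_LINEAR)[:,0])
m=np.mean(acc,0)
for y,v in zip(ys,m):
    if y<-10 or y>34: print(int(y),v.astype(int),end=" ")
E
```

```text
[237.49820181 495.75183816 301.61808456 154.400592  ]
[-233.6 -227.1   41.6   54.4] [-302.    39.7   60.    27.7]
-24 [ 59  58 182] -23 [ 60  58 183] -22 [ 60  59 184] -21 [ 58  58 183] -20 [ 56  56 183] -19 [ 52  52 185] -18 [ 51  50 183] -17 [ 73  72 172] -16 [118 116 162] -15 [170 166 173] -14 [206 201 190] -13 [213 208 197] -12 [212 207 198] -11 [210 206 198] 35 [211 206 198] 36 [211 206 199] 37 [208 204 197] 38 [188 186 181] 39 [156 157 154] 40 [121 123 121] 41 [88 87 85] 42 [73 70 69] 43 [120 117 115] 44 [175 173 169] 45 [200 196 191] 46 [212 208 201] 47 [211 207 200] 48 [210 205 198] 49 [208 203 196] 50 [207 203 196] 51 [207 203 196] 52 [206 203 195] 53 [206 203 195] 54 [204 202 195] 55 [202 203 195]
```

apply_moves --motion "[{\"dp\":[-29,-28,5,],\"rotation\":[0,0,6.8],\"fingers\":0},{\"dp\":[-58,-57,10],\"rotation\":[0,0,13.6],\"fingers\":0},{\"dp\":[-88,-85,16],\"rotation\":[0,0,20.4],\"fingers\":0},{\"dp\":[-117,-113,21],\"rotation\":[0,0,27.2],\"fingers\":0},{\"dp\":[-146,-142,26],\"rotation\":[0,0,34],\"fingers\":0},{\"dp\":[-175,-170,31],\"rotation\":[0,0,40.8],\"fingers\":0},{\"dp\":[-205,-199,36],\"rotation\":[0,0,47.6],\"fingers\":0},{\"dp\":[-234,-227,42],\"rotation\":[0,0,54.4],\"fingers\":0}]"

```text
apply_moves: Invalid argument: motion='[{"dp":[-29,-28,5,],"rotation":[0,0,6.8],"fingers":0},{"dp":[-58,-57,10],"rotation":[0,0,13.6],"fingers":0},{"dp":[-88,-85,16],"rotation":[0,0,20.4],"fingers":0},{"dp":[-117,-113,21],"rotation":[0,0,...(442 chars total, truncated) is not valid JSON
```

apply_moves --motion '[{"dp": [-38,5,7],"rotation": [0,0,4],"fingers": 0},{"dp": [-76,10,15],"rotation": [0,0,8],"fingers": 0},{"dp": [-114,15,22],"rotation": [0,0,12],"fingers": 0},{"dp": [-152,20,30],"rotation": [0,0,16],"fingers": 0},{"dp": [-190,25,37],"rotation": [0,0,20],"fingers": 0},{"dp": [-228,30,45],"rotation": [0,0,24],"fingers": 0},{"dp": [-266,35,52],"rotation": [0,0,27.7],"fingers": 0},{"dp": [-302,40,60],"rotation": [0,0,27.7],"fingers": 0}]'

```text
clock: 0.77
tool_pos: [0.529, 0.4005, 0.2417]
tcp_rot: [-3.141, 0.0, 2.209]
force: [0.9, 1.5, 0.3]
gripper_width: 0.048
grasp_force: 0.0
```

apply_moves --motion '[{"dp": [0,0,0],"rotation": [0,0,0],"fingers": 0},{"dp": [0,0,0],"rotation": [0,0,0],"fingers": 0}]'

```text
clock: 0.93
tool_pos: [0.5284, 0.4002, 0.2401]
tcp_rot: [-3.137, -0.001, 2.208]
force: [-0.6, 0.4, -0.5]
gripper_width: 0.047
grasp_force: 0.0
```

Run:
```python
from h import *
n=now();print(n,r.observe()["gripper_width"]);print(dp(n,[441.5,-100.5,135,72.3]))
```

```text
[528.42192776 400.20385252 240.10651811 126.52483789] 0.04696284106444326
[-350.6 -367.9  105.1   54.2]
```

Run:
```python
from h import *
w1=[475,90,235,90];w2=[441.5,-100.5,170,72.3]
n=now();print(dp(n,w1),dp(w1,w2))
```

```text
[-217.5 -227.6    5.1   36.5] [-190.5  -33.5   65.    17.7]
```

apply_moves --motion '[{"dp": [-27,-28,1],"rotation": [0,0,4.6],"fingers": 0},{"dp": [-54,-57,1],"rotation": [0,0,9.2],"fingers": 0},{"dp": [-82,-85,2],"rotation": [0,0,13.8],"fingers": 0},{"dp": [-109,-114,3],"rotation": [0,0,18.4],"fingers": 0},{"dp": [-136,-142,3],"rotation": [0,0,23],"fingers": 0},{"dp": [-163,-171,4],"rotation": [0,0,27.5],"fingers": 0},{"dp": [-190,-199,5],"rotation": [0,0,32],"fingers": 0},{"dp": [-217.5,-227.6,5],"rotation": [0,0,36.5],"fingers": 0}]'

```text
clock: 1.6
tool_pos: [0.473, 0.091, 0.2381]
tcp_rot: [3.141, -0.001, 1.573]
force: [0.6, -0.0, 0.5]
gripper_width: 0.0469
grasp_force: 0.0
```

apply_moves --motion '[{"dp": [-34,-6,10],"rotation": [0,0,4],"fingers": 0},{"dp": [-70,-12,22],"rotation": [0,0,8],"fingers": 0},{"dp": [-106,-19,34],"rotation": [0,0,12],"fingers": 0},{"dp": [-140,-25,46],"rotation": [0,0,15],"fingers": 0},{"dp": [-170,-30,56],"rotation": [0,0,17.7],"fingers": 0},{"dp": [-190.5,-33.5,65],"rotation": [0,0,17.7],"fingers": 0},{"dp": [-190.5,-33.5,65],"rotation": [0,0,17.7],"fingers": 0},{"dp": [-190.5,-33.5,65],"rotation": [0,0,17.7],"fingers": 0}]'

```text
clock: 2.27
tool_pos: [0.4413, -0.0987, 0.1727]
tcp_rot: [-3.141, -0.001, 1.265]
force: [-1.3, -0.3, 0.1]
gripper_width: 0.0473
grasp_force: 0.0
```

Run:
```python
from h import *
n=now();print(n);print(dp(n,[441.5,-100.5,136,72.3]))
```

```text
[441.32178935 -98.67097845 172.65593309  72.45939378]
[-1.7  0.7 36.7  0.2]
```

apply_moves --motion '[{"dp": [-1.7,0.7,20],"rotation": [0,0,0.2],"fingers": 0},{"dp": [-1.7,0.7,36.5],"rotation": [0,0,0.2],"fingers": 0},{"dp": [-1.7,0.7,36.5],"rotation": [0,0,0.2],"fingers": 0},{"dp": [-1.7,0.7,36.5],"rotation": [0,0,0.2],"fingers": 1},{"dp": [-1.7,0.7,36.5],"rotation": [0,0,0.2],"fingers": 1},{"dp": [-1.7,0.7,36.5],"rotation": [0,0,0.2],"fingers": 1},{"dp": [-1.7,0.7,36.5],"rotation": [0,0,0.2],"fingers": 1}]' --grip_force 25

```text
clock: 2.85
tool_pos: [0.4429, -0.1009, 0.1377]
tcp_rot: [3.139, -0.0, 1.263]
force: [-1.1, 1.0, 2.4]
gripper_width: 0.0276
grasp_force: 25.0
```

Run:
```python
from h import *
n=now();print(n)
C=np.array([546.2,132.9]);Y=np.array([.127,.992])
t=C+32*Y; w1=[455,0,215,78];w2=[*t,190,82.7]
print(t,dp(n,w1),dp(w1,w2))
```

```text
[ 442.88695693 -100.89088506  137.66828828   72.34713429]
[550.264 164.644] [ 99.8 -19.1 -77.3  -5.7] [180.9  59.   25.   -4.7]
```

apply_moves --motion '[{"dp": [0,0,-25],"rotation": [0,0,0],"fingers": 1},{"dp": [12,-2,-50],"rotation": [0,0,0],"fingers": 1},{"dp": [40,-8,-70],"rotation": [0,0,-2],"fingers": 1},{"dp": [70,-14,-77],"rotation": [0,0,-4],"fingers": 1},{"dp": [99.8,-19.1,-77.3],"rotation": [0,0,-5.7],"fingers": 1}]'

```text
clock: 3.27
tool_pos: [0.4557, 0.0004, 0.2172]
tcp_rot: [3.135, -0.001, 1.361]
force: [0.8, -0.4, -0.5]
gripper_width: 0.0278
grasp_force: 25.0
```

apply_moves --motion '[{"dp": [36,12,0],"rotation": [0,0,-1],"fingers": 1},{"dp": [72,24,0],"rotation": [0,0,-2],"fingers": 1},{"dp": [108,36,5],"rotation": [0,0,-3],"fingers": 1},{"dp": [144,48,15],"rotation": [0,0,-4],"fingers": 1},{"dp": [170,56,22],"rotation": [0,0,-4.7],"fingers": 1},{"dp": [180.9,59,25],"rotation": [0,0,-4.7],"fingers": 1},{"dp": [180.9,59,25],"rotation": [0,0,-4.7],"fingers": 1},{"dp": [180.9,59,25],"rotation": [0,0,-4.7],"fingers": 1}]'

```text
clock: 3.93
tool_pos: [0.5494, 0.164, 0.1884]
tcp_rot: [-3.141, 0.001, 1.444]
force: [0.8, -0.7, -1.6]
gripper_width: 0.028
grasp_force: 24.9
```

Run:
```python
from h import *
n=now();print(n,r.observe()["gripper_width"])
print(dp(n,[550.3,164.6,152,82.7]))
t=r.camera("top")[:,:,::-1];s=r.camera("scene")[:,:,::-1]
R=lambda a,k:cv2.resize(a,None,fx=k,fy=k,interpolation=cv2.INTER_CUBIC)
cv2.imwrite("pics/d.png",np.vstack([R(t[180:270,170:310],4),R(s[165:240,215:355],4)])[:600])
```

```text
[549.35659708 164.02662152 188.40470443  82.72688482] 0.027972046699552115
[ 0.7  0.9 36.4  0. ]
```

View pics/d.png

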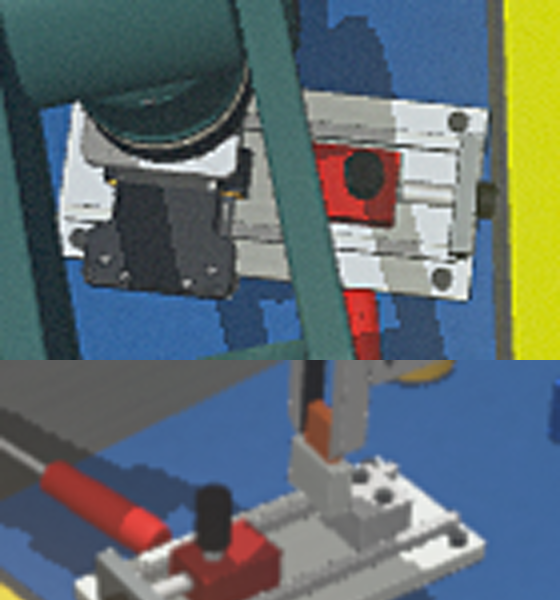

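apply_moves --motion '[{"dp": [0.7,0.9,10],"rotation": [0,0,0],"fingers": 1},{"dp": [0.7,0.9,20],"rotation": [0,0,0],"fingers": 1},{"dp": [0.7,0.9,28],"rotation": [0,0,0],"fingers": 1},{"dp": [0.7,0.9,33],"rotation": [0,0,0],"fingers": 1},{"dp": [0.7,0.9,36],"rotation": [0,0,0],"fingers": 1},{"dp": [0.7,0.9,36],"rotation": [0,0,0],"fingers": 1}]'

```text
clock: 4.53
tool_pos: [0.5501, 0.1646, 0.1523]
tcp_rot: [-3.14, 0.0, 1.443]
force: [-0.4, -0.1, -0.8]
gripper_width: 0.0278
grasp_force: 24.9
```

Run:
```python
from h import *
n=now();print(n,r.observe()["force"])
s=r.camera("scene")[:,:,::-1]
cv2.imwrite("pics/e.png",cv2.resize(s[150:250,215:355],None,fx=5,fy=5,interpolation=cv2.INTER_CUBIC))
```

```text
[550.14857377 164.57800456 152.25083355  82.67861752] [-0.44850766 -0.05931944 -0.84317202]
```

View pics/e.png

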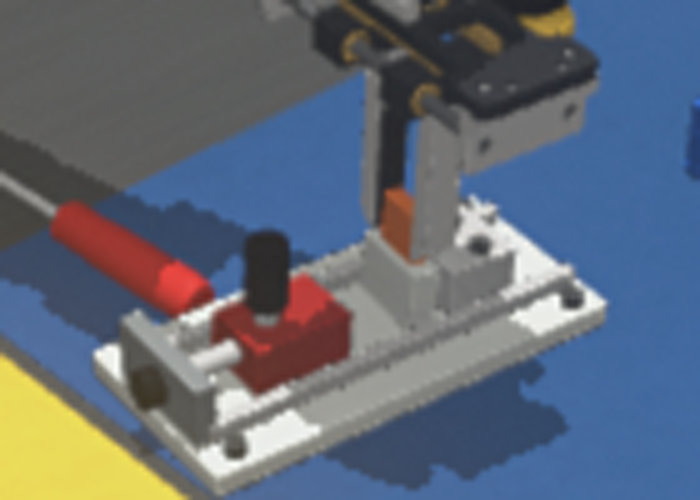

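apply_moves --motion '[{"dp": [0,0,1],"rotation": [0,0,0],"fingers": 1},{"dp": [0,0,1.5],"rotation": [0,0,0],"fingers": 1},{"dp": [0,0,1.5],"rotation": [0,0,0],"fingers": 0.2},{"dp": [0,0,1],"rotation": [0,0,0],"fingers": 0.2},{"dp": [0,0,0],"rotation": [0,0,0],"fingers": 0.2},{"dp": [0,0,-30],"rotation": [0,0,0],"fingers": 0.2},{"dp": [0,0,-65],"rotation": [0,0,0],"fingers": 0},{"dp": [0,0,-65],"rotation": [0,0,0],"fingers": 0}]'

```text
clock: 5.25
tool_pos: [0.5535, 0.1655, 0.2251]
tcp_rot: [3.129, -0.004, 1.443]
force: [0.8, -0.3, 1.4]
gripper_width: 0.046
grasp_force: 0.0
```

Run:
```python
from h import *
n=now();print(n)
w1=[580,-20,218,81];w2=[605,-203,175,80.3]
print(dp(n,w1),dp(w1,w2))
```

```text
[553.48843787 165.51097699 225.11456683  82.70570835]
[-180.6   49.9    7.1    1.7] [-176.8   53.3   43.     0.7]
```

apply_moves --motion '[{"dp": [-36,9,0],"rotation": [0,0,0],"fingers": 0},{"dp": [-72,19,0],"rotation": [0,0,0.5],"fingers": 0},{"dp": [-109,29,0],"rotation": [0,0,1],"fingers": 0},{"dp": [-146,39,0],"rotation": [0,0,1.5],"fingers": 0},{"dp": [-183,49,0],"rotation": [0,0,2],"fingers": 0},{"dp": [-220,60,0],"rotation": [0,0,2.4],"fingers": 0},{"dp": [-257,72,0],"rotation": [0,0,2.4],"fingers": 0},{"dp": [-294,84,10],"rotation": [0,0,2.4],"fingers": 0}]'

```text
clock: 5.92
tool_pos: [0.5977, -0.1396, 0.2098]
tcp_rot: [3.136, 0.001, 1.401]
force: [0.6, 0.3, -0.6]
gripper_width: 0.0467
grasp_force: 0.0
```

Run:
```python
from h import *
n=now();print(n);print(dp(n,[605,-203,175,80.5]))
t=cv2.GaussianBlur(r.camera("top")[:,:,::-1],(1,1),0)
```

```text
[ 597.701213   -139.63747157  209.84080352   80.29964991]
[-61.2  17.9  34.8  -0.2]
```

apply_moves --motion '[{"dp": [-30,9,15],"rotation": [0,0,0],"fingers": 0},{"dp": [-55,16,28],"rotation": [0,0,0],"fingers": 0},{"dp": [-61,18,34],"rotation": [0,0,0],"fingers": 0},{"dp": [-61,18,34],"rotation": [0,0,0],"fingers": 0},{"dp": [-61,18,34],"rotation": [0,0,0],"fingers": 0}]'

```text
clock: 6.38
tool_pos: [0.6038, -0.2, 0.1729]
tcp_rot: [-3.14, -0.001, 1.401]
force: [0.3, 1.0, 0.3]
gripper_width: 0.047
grasp_force: 0.0
```

Run:
```python
from h import *
n=now();print(n);print(dp(n,[605,-203,136,80.5]))
```

```text
[ 603.84547116 -199.98270988  172.86202866   80.27854709]
[-2.8  1.6 36.9 -0.2]
```

apply_moves --motion '[{"dp": [-2.8,1.6,20],"rotation": [0,0,-0.2],"fingers": 0},{"dp": [-2.8,1.6,36.5],"rotation": [0,0,-0.2],"fingers": 0},{"dp": [-2.8,1.6,36.5],"rotation": [0,0,-0.2],"fingers": 0},{"dp": [-2.8,1.6,36.5],"rotation": [0,0,-0.2],"fingers": 1},{"dp": [-2.8,1.6,36.5],"rotation": [0,0,-0.2],"fingers": 1},{"dp": [-2.8,1.6,36.5],"rotation": [0,0,-0.2],"fingers": 1},{"dp": [-2.8,1.6,36.5],"rotation": [0,0,-0.2],"fingers": 1}]' --grip_force 25

```text
clock: 6.97
tool_pos: [0.6059, -0.2033, 0.139]
tcp_rot: [3.139, 0.0, 1.406]
force: [-0.4, 0.2, 2.3]
gripper_width: 0.0278
grasp_force: 25.0
```

Run:
```python
from h import *
n=now();print(n)
C=np.array([546.2,132.9]);Y=np.array([.127,.992])
t=C+12.5*Y; w1=[580,-20,218,81.5];w2=[*t,190,82.7]
print(t,dp(n,w1),dp(w1,w2))
```

```text
[ 605.86576669 -203.32547917  138.96151431   80.53334616]
[547.7875 145.3   ] [176.6 -55.7 -79.   -1. ] [158.7 -56.3  28.   -1.2]
```

apply_moves --motion '[{"dp": [0,0,-30],"rotation": [0,0,0],"fingers": 1},{"dp": [22,-7,-60],"rotation": [0,0,0],"fingers": 1},{"dp": [55,-17,-76],"rotation": [0,0,0],"fingers": 1},{"dp": [93,-29,-79],"rotation": [0,0,-0.5],"fingers": 1},{"dp": [131,-41,-79],"rotation": [0,0,-0.5],"fingers": 1},{"dp": [169,-53,-79],"rotation": [0,0,-1],"fingers": 1},{"dp": [177,-56,-79],"rotation": [0,0,-1],"fingers": 1}]'

```text
clock: 7.55
tool_pos: [0.5782, -0.0144, 0.2171]
tcp_rot: [3.141, -0.004, 1.428]
force: [0.1, -0.3, -1.0]
gripper_width: 0.0277
grasp_force: 25.0
```

apply_moves --motion '[{"dp": [36,-13,0],"rotation": [0,0,0],"fingers": 1},{"dp": [72,-26,0],"rotation": [0,0,-0.5],"fingers": 1},{"dp": [108,-38,0],"rotation": [0,0,-1],"fingers": 1},{"dp": [140,-50,8],"rotation": [0,0,-1.2],"fingers": 1},{"dp": [158,-56,18],"rotation": [0,0,-1.2],"fingers": 1},{"dp": [158.7,-56.3,22],"rotation": [0,0,-1.2],"fingers": 1},{"dp": [158.7,-56.3,22],"rotation": [0,0,-1.2],"fingers": 1},{"dp": [158.7,-56.3,22],"rotation": [0,0,-1.2],"fingers": 1}]'

```text
clock: 8.22
tool_pos: [0.5468, 0.1484, 0.1953]
tcp_rot: [-3.142, -0.008, 1.445]
force: [-2.0, 8.8, 3.7]
gripper_width: 0.027
grasp_force: 25.0
```

Run:
```python
from h import *
n=now();print(n,r.observe()["gripper_width"])
print(dp(n,[547.8,145.3,153.5,82.7]))
```

```text
[546.84326836 148.38177911 195.34597655  82.78309532] 0.026990605381227967
[-2.9  1.3 41.8  0.1]
```

apply_moves --motion '[{"dp": [0,0,0],"rotation": [0,0,0],"fingers": 1}]'

```text
clock: 8.3
tool_pos: [0.5469, 0.1482, 0.1956]
tcp_rot: [-3.142, -0.008, 1.444]
force: [-2.2, 9.1, 3.8]
gripper_width: 0.0276
grasp_force: 25.0
```

Run:
```python
from h import *
n=now();print(n,r.observe()["force"],r.observe()["torque"])
print(dp(n,[547.8,145.3,153.5,82.7]))
s=r.camera("scene")[:,:,::-1]
cv2.imwrite("pics/f.png",cv2.resize(s[150:250,215:355],None,fx=5,fy=5,interpolation=cv2.INTER_CUBIC))
```

```text
[546.92422071 148.16078862 195.60195753  82.74283941] [-2.15401069  9.05780831  3.7532063 ] [ 1.70512011  0.54111637 -0.16870713]
[-2.7  1.2 42.1  0. ]
```

View pics/f.png

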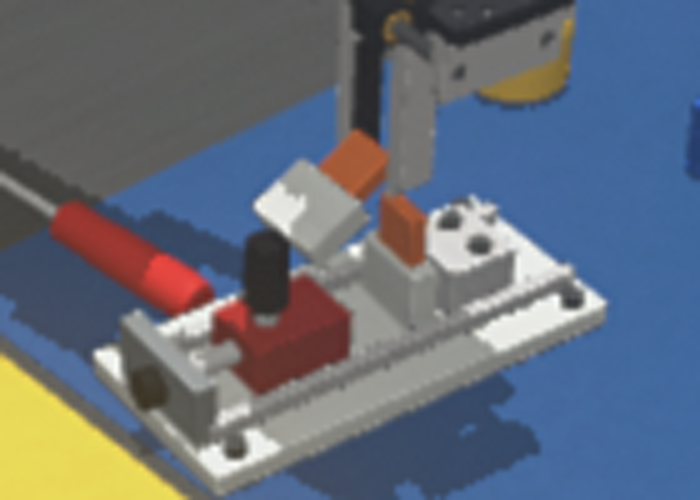

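apply_moves --motion '[{"dp": [0,0,-30],"rotation": [0,0,0],"fingers": 1},{"dp": [0,0,-60],"rotation": [0,0,0],"fingers": 1},{"dp": [0,0,-75],"rotation": [0,0,0],"fingers": 1},{"dp": [-35,0,-75],"rotation": [0,0,0],"fingers": 1},{"dp": [-70,8,-75],"rotation": [0,0,0],"fingers": 1},{"dp": [-105,12,-75],"rotation": [0,0,0],"fingers": 1},{"dp": [-140,16,-75],"rotation": [0,0,0],"fingers": 1},{"dp": [-175,20,-75],"rotation": [0,0,0],"fingers": 1}]'

```text
clock: 9.02
tool_pos: [0.5442, -0.0333, 0.2694]
tcp_rot: [3.141, 0.001, 1.443]
force: [0.6, 0.4, -1.1]
gripper_width: 0.0271
grasp_force: 25.0
```

apply_moves --motion '[{"dp": [-20,0,35],"rotation": [0,0,0],"fingers": 1},{"dp": [-20,0,70],"rotation": [0,0,0],"fingers": 1},{"dp": [-20,0,100],"rotation": [0,0,0],"fingers": 1},{"dp": [-20,0,110],"rotation": [0,0,0],"fingers": 1},{"dp": [-20,0,110],"rotation": [0,0,0],"fingers": 1}]'

```text
clock: 9.43
tool_pos: [0.5399, -0.0511, 0.1555]
tcp_rot: [-3.134, -0.0, 1.442]
force: [-0.4, 1.1, -0.4]
gripper_width: 0.0275
grasp_force: 25.0
```

Run:
```python
from h import *
o=r.observe();print(now(),o["force"],o["gripper_width"])
t=r.camera("top")[:,:,::-1];s=r.camera("scene")[:,:,::-1]
R=lambda a,k:cv2.resize(a,None,fx=k,fy=k,interpolation=cv2.INTER_CUBIC)
cv2.imwrite("pics/g.png",np.vstack([R(t[170:290,170:370],3)[:300],R(s[160:260,140:340],3)]))
```

```text
[539.90705223 -51.13764992 155.52594618  82.62588366] [-0.41289088  1.06195763 -0.38339517] 0.027532984244441637
```

View pics/g.png

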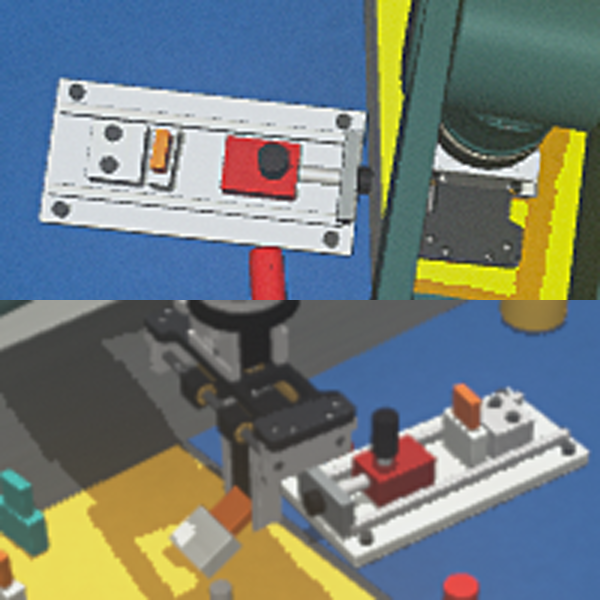

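apply_moves --motion '[{"dp": [0,0,0],"rotation": [0,0,0],"fingers": 1},{"dp": [0,0,0],"rotation": [0,0,0],"fingers": 1},{"dp": [0,0,0],"rotation": [0,0,0],"fingers": 1},{"dp": [0,0,0],"rotation": [0,0,0],"fingers": 1},{"dp": [0,0,0],"rotation": [0,0,0],"fingers": 1},{"dp": [0,0,0],"rotation": [0,0,0],"fingers": 1}]' --grip_force 3

```text
clock: 10.03
tool_pos: [0.5421, -0.0504, 0.1594]
tcp_rot: [3.141, 0.0, 1.444]
force: [1.6, 0.6, -2.0]
gripper_width: 0.0278
grasp_force: 3.0
```

```bash
cat >> h.py <<'E'
def held(s,box):
    x0,x1,y0,y1=box; h=cv2.cvtColor(np.ascontiguousarray(s[y0:y1,x0:x1]),cv2.COLOR_BGR2HSV)
    m=cv2.inRange(h,(3,130,60),(14,255,255)); q=max(cv2.findContours(m,0,1)[0],key=cv2.contourArea)
    w=cv2.inRange(h,(0,0,70),(179,60,255))
    return cv2.minAreaRect(q),cv2.boundingRect(q)
E
python3 - <<'E'
from h import *
o=r.observe();print(now(),o["force"],o["gripper_width"],o["grasp_force"])
g=cv2.imread("pics/g.png")[300:,:]; print(held(cv2.resize(g,None,fx=1/3,fy=1/3,interpolation=cv2.INTER_AREA),(45,100,50,100)))
s=r.camera("scene")[:,:,::-1];cv2.imwrite("pics/h.png",s)
print(held(s,(185,240,210,260)))
E
```

```text
[542.06207617 -50.35280918 159.40514485  82.71575382] [ 1.60444956  0.55704974 -1.96559391] 0.027760709224488315 2.99989253282547
(((33.250003814697266, 19.75), (11.31370735168457, 12.020814895629883), 45.0), (25, 12, 14, 17))
(((36.29999923706055, 21.60000228881836), (16.54690170288086, 5.366562843322754), 63.43495178222656), (31, 14, 12, 16))
```

apply_moves --motion '[{"dp": [0,0,8],"rotation": [0,0,0],"fingers": 1},{"dp": [0,0,14],"rotation": [0,0,0],"fingers": 1},{"dp": [0,0,18],"rotation": [0,0,0],"fingers": 1},{"dp": [0,0,20],"rotation": [0,0,0],"fingers": 1},{"dp": [0,0,21],"rotation": [0,0,0],"fingers": 1},{"dp": [0,0,22],"rotation": [0,0,0],"fingers": 1},{"dp": [0,0,22],"rotation": [0,0,0],"fingers": 1}]'

```text
clock: 10.67
tool_pos: [0.542, -0.0505, 0.1373]
tcp_rot: [3.141, 0.0, 1.443]
force: [-1.0, -0.7, 4.0]
gripper_width: 0.028
grasp_force: 3.0
```

Run:
```python
from h import *
o=r.observe();print(now(),o["force"],o["gripper_width"],o["grasp_force"])
s=r.camera("scene")[:,:,::-1];R=lambda a:cv2.resize(a,None,fx=6,fy=6,interpolation=cv2.INTER_CUBIC)
cv2.imwrite("pics/i.png",np.hstack([R(cv2.imread("pics/h.png")[200:285,180:245]),R(s[200:285,180:245])]))
```

```text
[542.04709343 -50.50192574 137.3293507   82.7011596 ] [-0.96021598 -0.67840346  4.01631754] 0.027968331453672952 3.001539297401905
```

View pics/i.png

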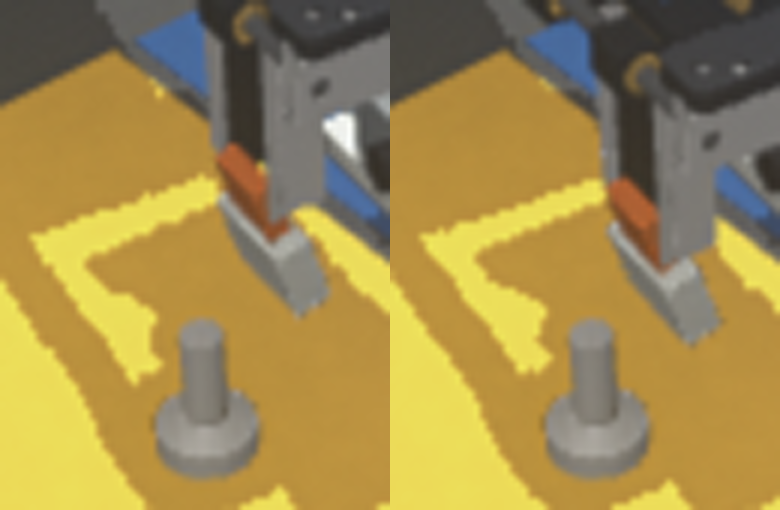

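apply_moves --motion '[{"dp": [3,0,0],"rotation": [0,0,0],"fingers": 1},{"dp": [6,0,0],"rotation": [0,0,0],"fingers": 1},{"dp": [7,0,0],"rotation": [0,0,0],"fingers": 1},{"dp": [7,0,0],"rotation": [0,0,0],"fingers": 1}]'

```text
clock: 11.05
tool_pos: [0.5429, -0.043, 0.1366]
tcp_rot: [3.142, -0.0, 1.444]
force: [0.7, 0.5, -0.3]
gripper_width: 0.028
grasp_force: 3.0
```

Run:
```python
from h import *
o=r.observe();print(now(),o["force"],o["torque"])
a=cv2.imread("pics/i.png")[:,390:]
s=r.camera("scene")[:,:,::-1];b=cv2.resize(s[200:285,180:245],None,fx=6,fy=6,interpolation=cv2.INTER_CUBIC)
# plate: right edge line (grey vs ochre floor) below the tab
for im in(a,b):
    h=cv2.cvtColor(im,cv2.COLOR_BGR2HSV)
    p=[]
    for y in range(268,330,6):
        x=np.flatnonzero((h[y,200:345,1]<90)); x=x[(x+200<345)]; p.append((y,x.min()+200 if len(x) else -1,x.max()+200 if len(x) else -1))
    print(p)
```

```text
[542.86760755 -43.01522438 136.63362091  82.72974101] [ 0.65752822  0.48775577 -0.31252497] [-0.01269002 -0.0492165   0.07338468]
[(268, np.int64(235), np.int64(308)), (274, np.int64(239), np.int64(311)), (280, np.int64(241), np.int64(313)), (286, np.int64(247), np.int64(314)), (292, np.int64(251), np.int64(317)), (298, np.int64(257), np.int64(320)), (304, np.int64(262), np.int64(323)), (310, np.int64(266), np.int64(325)), (316, np.int64(272), np.int64(326)), (322, np.int64(200), np.int64(329)), (328, np.int64(200), np.int64(325))]
[(268, np.int64(239), np.int64(320)), (274, np.int64(240), np.int64(322)), (280, np.int64(241), np.int64(323)), (286, np.int64(246), np.int64(324)), (292, np.int64(252), np.int64(325)), (298, np.int64(257), np.int64(326)), (304, np.int64(263), np.int64(328)), (310, np.int64(268), np.int64(329)), (316, np.int64(272), np.int64(329)), (322, np.int64(200), np.int64(330)), (328, np.int64(200), np.int64(328))]
```

Run:
```python
from h import *
i=r.camera_info("scene"); f=210/np.tan(np.radians(i["fovy"]/2)); E=np.linalg.inv(i["extrinsics"])
for phi in (0,5,10,15):
    a=np.radians(phi); b=np.array([.565,-.038,0]); P=np.array([b,b+[-.034*np.sin(a)*.127,-.034*np.sin(a),.034*np.cos(a)]])
    q=P@E[:3,:3].T+E[:3,3]; q=q[:,:2]/q[:,2:]*f; d=q[0]-q[1]; print(phi,d[0]/d[1])
```

```text
0 0.029655548199704923
5 0.1377521562169402
10 0.25863541037697624
15 0.3969501173014916
```

apply_moves --motion '[{"dp": [2,0,1],"rotation": [0,0,0],"fingers": 1},{"dp": [4,0,1],"rotation": [0,0,0],"fingers": 1},{"dp": [6,0,1],"rotation": [0,0,0],"fingers": 1},{"dp": [6,0,1],"rotation": [0,0,0],"fingers": 1},{"dp": [6,0,1],"rotation": [0,0,0],"fingers": 1}]'

```text
clock: 11.52
tool_pos: [0.5433, -0.0372, 0.1355]
tcp_rot: [-3.141, -0.0, 1.444]
force: [-0.2, -0.0, -1.1]
gripper_width: 0.028
grasp_force: 3.0
```

Run:
```python
from h import *
o=r.observe();print(now(),o["force"],o["torque"])
s=r.camera("scene")[:,:,::-1];b=cv2.resize(s[200:285,180:245],None,fx=6,fy=6,interpolation=cv2.INTER_CUBIC)
h=cv2.cvtColor(b,cv2.COLOR_BGR2HSV)
print([(y,int((np.flatnonzero(h[y,200:345,1]<90)+200).max())) for y in range(256,336,6)])
```

```text
[543.33424807 -37.22804021 135.53661924  82.7177597 ] [-0.23326097 -0.01309076 -1.09084854] [0.05363148 0.02321011 0.01309748]
[(256, 321), (262, 327), (268, 329), (274, 330), (280, 330), (286, 330), (292, 330), (298, 331), (304, 331), (310, 331), (316, 331), (322, 332), (328, 332), (334, 318)]
```

apply_moves --motion '[{"dp": [0,0,0],"rotation": [0,0,0],"fingers": 1},{"dp": [0,0,0],"rotation": [0,0,0],"fingers": 1},{"dp": [0,0,-30],"rotation": [0,0,0],"fingers": 1},{"dp": [0,0,-65],"rotation": [0,0,0],"fingers": 1},{"dp": [0,0,-100],"rotation": [0,0,0],"fingers": 1},{"dp": [0,0,-120],"rotation": [0,0,0],"fingers": 1},{"dp": [30,0,-120],"rotation": [0,0,0],"fingers": 1},{"dp": [60,5,-120],"rotation": [0,0,0],"fingers": 1}]' --grip_force 45

```text
clock: 12.23
tool_pos: [0.5566, 0.0207, 0.2588]
tcp_rot: [3.137, -0.0, 1.44]
force: [0.7, 0.0, -1.2]
gripper_width: 0.0272
grasp_force: 45.0
```

apply_moves --motion '[{"dp": [30,4,0],"rotation": [0,0,0],"fingers": 1},{"dp": [65,8,0],"rotation": [0,0,0],"fingers": 1},{"dp": [95,11,0],"rotation": [0,0,0],"fingers": 1},{"dp": [115,13,0],"rotation": [0,0,0],"fingers": 1},{"dp": [122,14,0],"rotation": [0,0,0],"fingers": 1},{"dp": [122,14,0],"rotation": [0,0,0],"fingers": 1},{"dp": [122,14,0],"rotation": [0,0,0],"fingers": 1}]'

```text
clock: 12.82
tool_pos: [0.5854, 0.1399, 0.2556]
tcp_rot: [-3.141, 0.001, 1.443]
force: [-0.4, -0.4, -0.8]
gripper_width: 0.0273
grasp_force: 45.0
```

Run:
```python
from h import *
o=r.observe();n=now();print(n,o["force"],o["gripper_width"]);print(dp(n,[547.8,145.3,150.5,82.7]))
```

```text
[585.36905509 139.94386939 255.58142236  82.70522114] [-0.4379676  -0.39365698 -0.766357  ] 0.02726552411993849
[  0.5 -37.9 105.1   0. ]
```

apply_moves --motion '[{"dp": [0.5,-20,0],"rotation": [0,0,0],"fingers": 1},{"dp": [0.5,-38,0],"rotation": [0,0,0],"fingers": 1},{"dp": [0.5,-38,20],"rotation": [0,0,0],"fingers": 1},{"dp": [0.5,-38,35],"rotation": [0,0,0],"fingers": 1},{"dp": [0.5,-38,35],"rotation": [0,0,0],"fingers": 1},{"dp": [0.5,-38,35],"rotation": [0,0,0],"fingers": 1}]'

```text
clock: 13.32
tool_pos: [0.5473, 0.1443, 0.2203]
tcp_rot: [-3.139, 0.001, 1.441]
force: [0.3, 0.2, 0.0]
gripper_width: 0.0274
grasp_force: 45.0
```

Run:
```python
from h import *
o=r.observe();n=now();print(n,o["force"],o["gripper_width"]);print(dp(n,[547.8,145.3,150.5,82.7]))
# spacer1 tab from the earlier picture g (scale 3, offset 170,170)
g=cv2.imread("pics/g.png")[:300]; h=cv2.cvtColor(g,cv2.COLOR_BGR2HSV)
m=cv2.inRange(h,(5,120,165),(21,235,255));m[:,220:]=0
q=max(cv2.findContours(m,0,1)[0],key=cv2.contourArea)[:,0]
w=ray("top",(q+.5)/3-.5+[170,170],.076)[:,:2]*1e3;c=cv2.minAreaRect(w.astype(np.float32));print(c)
d=np.array(c[0])-[546.2,132.9];print("fix xy",d@[.992,-.127],d@[.127,.992])
```

```text
[547.33725013 144.31940403 220.26662348  82.58321536] [0.32348184 0.18013438 0.00454935] 0.027383358345434473
[ 1.   0.3 69.8 -0.1]
((548.31591796875, 160.78921508789062), (9.838727951049805, 28.04155921936035), 80.62543487548828)
fix xy -1.4429396911621537 27.934822949218738
```

apply_moves --motion '[{"dp": [-2.5,0,20],"rotation": [0,0,0],"fingers": 1},{"dp": [-2.5,0,40],"rotation": [0,0,0],"fingers": 1},{"dp": [-2.5,0,54],"rotation": [0,0,0],"fingers": 1},{"dp": [-2.5,0,62],"rotation": [0,0,0],"fingers": 1},{"dp": [-2.5,0,67],"rotation": [0,0,0],"fingers": 1},{"dp": [-2.5,0,68],"rotation": [0,0,0],"fingers": 1},{"dp": [-2.5,0,68],"rotation": [0,0,0],"fingers": 1}]'

```text
clock: 13.9
tool_pos: [0.5481, 0.1432, 0.1539]
tcp_rot: [3.14, -0.0, 1.443]
force: [-0.9, -0.1, -0.9]
gripper_width: 0.0275
grasp_force: 45.0
```

Run:
```python
from h import *
o=r.observe();n=now();print(n,o["force"],o["torque"],o["gripper_width"])
s=r.camera("scene")[:,:,::-1]; cv2.imwrite("pics/j.png",s)
```

```text
[548.13102208 143.24051583 153.8669708   82.67683127] [-0.90613922 -0.14255195 -0.88360705] [-0.04038024  0.04232134 -0.00884672] 0.02746988689136737
```

Free of contact; lower step by step to touch the floor.

apply_moves --motion '[{"dp": [0,0,2],"rotation": [0,0,0],"fingers": 1},{"dp": [0,0,3],"rotation": [0,0,0],"fingers": 1},{"dp": [0,0,4],"rotation": [0,0,0],"fingers": 1},{"dp": [0,0,4],"rotation": [0,0,0],"fingers": 1}]'

```text
clock: 14.28
tool_pos: [0.5479, 0.1435, 0.1495]
tcp_rot: [3.14, -0.0, 1.443]
force: [-0.4, 0.3, 0.3]
gripper_width: 0.0273
grasp_force: 45.0
```

apply_moves --motion '[{"dp": [0,0,1],"rotation": [0,0,0],"fingers": 1},{"dp": [0,0,1],"rotation": [0,0,0],"fingers": 1},{"dp": [0,0,1],"rotation": [0,0,0],"fingers": 0.3},{"dp": [0,0,1],"rotation": [0,0,0],"fingers": 0.3},{"dp": [0,0,0],"rotation": [0,0,0],"fingers": 0.3},{"dp": [0,0,-30],"rotation": [0,0,0],"fingers": 0.3},{"dp": [0,0,-65],"rotation": [0,0,0],"fingers": 0},{"dp": [-5,0,-85],"rotation": [0,0,0],"fingers": 0}]'

```text
clock: 14.95
tool_pos: [0.5476, 0.139, 0.2368]
tcp_rot: [3.139, -0.001, 1.444]
force: [1.7, 0.2, 0.0]
gripper_width: 0.0431
grasp_force: 0.0
```

apply_moves --motion '[{"dp": [-35,0,0],"rotation": [0,0,0],"fingers": 0},{"dp": [-70,0,0],"rotation": [0,0,0],"fingers": 0},{"dp": [-105,0,0],"rotation": [0,0,0],"fingers": 0},{"dp": [-140,0,0],"rotation": [0,0,0],"fingers": 0},{"dp": [-170,0,0],"rotation": [0,0,0],"fingers": 0},{"dp": [-170,0,0],"rotation": [0,0,0],"fingers": 0}]'

```text
clock: 15.45
tool_pos: [0.5247, -0.0348, 0.2337]
tcp_rot: [-3.141, 0.003, 1.438]
force: [-0.0, -0.7, -0.2]
gripper_width: 0.047
grasp_force: 0.0
```

```bash
cat >> h.py <<'E'
def fixtop(img,k=6):
    "orange tabs in the channel: fixture x,y, size, yaw; and ram front edge"
    c=cv2.resize(img[190:250,185:300],None,fx=k,fy=k,interpolation=cv2.INTER_CUBIC); h=cv2.cvtColor(c,cv2.COLOR_BGR2HSV)
    m=cv2.morphologyEx(cv2.inRange(h,(6,120,165),(21,235,255)),cv2.MORPH_OPEN,np.ones((5,5)))
    for q in cv2.findContours(m,0,1)[0]:
        if cv2.contourArea(q)<400: continue
        w=ray("top",(q[:,0]+.5)/k-.5+[185,190],.076)[:,:2]*1e3; R=cv2.minAreaRect(w.astype(np.float32)); d=np.array(R[0])-[546.2,132.9]
        print("tab fix xy",d@[.992,-.127],d@[.127,.992],R[1:])
E
python3 - <<'E'
from h import *
print(now(),r.observe()["gripper_width"])
t=np.ascontiguousarray(r.camera("top")[:,:,::-1]);s=r.camera("scene")[:,:,::-1];cv2.imwrite("pics/k.png",t);cv2.imwrite("pics/ks.png",s)
fixtop(t)
E
```

```text
[524.66835286 -34.80447069 233.67787667  82.36625332] 0.0469914045701463
tab fix xy -0.22156789550785688 2.028792614746082 ((9.818867683410645, 27.37110137939453), 86.04206085205078)
tab fix xy -1.3444049011230914 28.157778942871083 ((10.148170471191406, 27.951618194580078), 81.11006164550781)
```

Run:
```python
from h import *
n=now();print(dp(n,[540,79.5,190,82.7]))
```

```text
[ 1.115e+02  4.000e-01  4.370e+01 -1.000e-01]
```

apply_moves --motion '[{"dp": [35,0,0],"rotation": [0,0,0],"fingers": 0},{"dp": [70,0,10],"rotation": [0,0,0],"fingers": 0},{"dp": [100,0,25],"rotation": [0,0,0],"fingers": 0},{"dp": [111.5,0.4,40],"rotation": [0,0,0],"fingers": 0},{"dp": [111.5,0.4,44],"rotation": [0,0,0],"fingers": 0},{"dp": [111.5,0.4,44],"rotation": [0,0,0],"fingers": 0},{"dp": [111.5,0.4,44],"rotation": [0,0,0],"fingers": 0}]'

```text
clock: 16.13
tool_pos: [0.5398, 0.0806, 0.19]
tcp_rot: [-3.141, 0.0, 1.444]
force: [-0.2, -0.4, 0.2]
gripper_width: 0.0468
grasp_force: 0.0
```

Run:
```python
from h import *
n=now();print(n,dp(n,[540,79.5,145,82.7]))
```

```text
[539.82794107  80.56423361 190.04465012  82.75093214] [-1.   0.3 45.   0.1]
```

apply_moves --motion '[{"dp": [-1,0.3,20],"rotation": [0,0,0],"fingers": 0},{"dp": [-1,0.3,38],"rotation": [0,0,0],"fingers": 0},{"dp": [-1,0.3,44],"rotation": [0,0,0],"fingers": 0},{"dp": [-1,0.3,44],"rotation": [0,0,0],"fingers": 1},{"dp": [-1,0.3,44],"rotation": [0,0,0],"fingers": 1},{"dp": [-1,0.3,44],"rotation": [0,0,0],"fingers": 1},{"dp": [-1,0.3,44],"rotation": [0,0,0],"fingers": 1},{"dp": [-1,0.3,44],"rotation": [0,0,0],"fingers": 1}]' --grip_force 45

```text
clock: 16.8
tool_pos: [0.5396, 0.0793, 0.1474]
tcp_rot: [-3.14, -0.0, 1.443]
force: [-5.2, -0.6, 5.8]
gripper_width: 0.0207
grasp_force: 45.0
```

apply_moves --motion '[{"dp": [3,0,0],"rotation": [0,0,0],"fingers": 1},{"dp": [6,0,0],"rotation": [0,0,0],"fingers": 1},{"dp": [9,0,0],"rotation": [0,0,0],"fingers": 1},{"dp": [12,0,0],"rotation": [0,0,0],"fingers": 1},{"dp": [15,0,0],"rotation": [0,0,0],"fingers": 1},{"dp": [18,0,0],"rotation": [0,0,0],"fingers": 1},{"dp": [20,0,0],"rotation": [0,0,0],"fingers": 1},{"dp": [20,0,0],"rotation": [0,0,0],"fingers": 1}]'

```text
clock: 17.47
tool_pos: [0.5421, 0.0984, 0.1475]
tcp_rot: [-3.141, 0.003, 1.443]
force: [-5.2, -3.2, 6.3]
gripper_width: 0.0204
grasp_force: 45.0
```

apply_moves --motion '[{"dp": [1,0,0],"rotation": [0,0,0],"fingers": 1},{"dp": [2,0,0],"rotation": [0,0,0],"fingers": 1},{"dp": [3,0,0],"rotation": [0,0,0],"fingers": 1},{"dp": [3,0,0],"rotation": [0,0,0],"fingers": 1}]'

```text
clock: 17.8
tool_pos: [0.5424, 0.1009, 0.1475]
tcp_rot: [-3.141, 0.003, 1.443]
force: [-6.3, -4.4, 6.0]
gripper_width: 0.0205
grasp_force: 45.0
```

apply_moves --motion '[{"dp": [1,0,0],"rotation": [0,0,0],"fingers": 1},{"dp": [1,0,0],"rotation": [0,0,0],"fingers": 1},{"dp": [1,0,0],"rotation": [0,0,0],"fingers": 1}]'

```text
clock: 18.05
tool_pos: [0.5425, 0.1018, 0.1475]
tcp_rot: [-3.141, 0.003, 1.443]
force: [-5.4, -4.9, 5.8]
gripper_width: 0.0201
grasp_force: 45.0
```

apply_moves --motion '[{"dp": [1,0,0],"rotation": [0,0,0],"fingers": 1},{"dp": [1,0,0],"rotation": [0,0,0],"fingers": 1},{"dp": [1,0,0],"rotation": [0,0,0],"fingers": 1}]'

```text
clock: 18.3
tool_pos: [0.5426, 0.1028, 0.1475]
tcp_rot: [-3.141, 0.004, 1.443]
force: [-5.8, -3.7, 6.7]
gripper_width: 0.0202
grasp_force: 45.0
```

Run:
```python
from h import *
o=r.observe();print(now(),o["force"])
t=r.camera("top")[:,:,::-1];s=r.camera("scene")[:,:,::-1];cv2.imwrite("pics/l.png",t);cv2.imwrite("pics/ls.png",s)
fixtop(np.ascontiguousarray(t))
```

```text
[542.64154235 102.7541288  147.46481971  82.68433081] [-5.80934691 -3.71285701  6.70651541]
tab fix xy -2.4030230041504352 29.124110485839832 ((7.1140265464782715, 23.901527404785156), 89.97508239746094)
```

apply_moves --motion '[{"dp": [1,0,0],"rotation": [0,0,0],"fingers": 1},{"dp": [1,0,0],"rotation": [0,0,0],"fingers": 1},{"dp": [1,0,0],"rotation": [0,0,0],"fingers": 1}]'

```text
clock: 18.65
tool_pos: [0.5428, 0.1037, 0.1475]
tcp_rot: [-3.141, 0.004, 1.443]
force: [-4.8, -5.3, 6.1]
gripper_width: 0.0201
grasp_force: 45.0
```

apply_moves --motion '[{"dp": [1,0,0],"rotation": [0,0,0],"fingers": 1},{"dp": [1,0,0],"rotation": [0,0,0],"fingers": 1},{"dp": [1,0,0],"rotation": [0,0,0],"fingers": 1}]'

```text
clock: 18.9
tool_pos: [0.5429, 0.1047, 0.1475]
tcp_rot: [-3.141, 0.004, 1.443]
force: [-6.1, -5.2, 6.0]
gripper_width: 0.0203
grasp_force: 45.0
```

apply_moves --motion '[{"dp": [1,0,0],"rotation": [0,0,0],"fingers": 1},{"dp": [1,0,0],"rotation": [0,0,0],"fingers": 1},{"dp": [1,0,0],"rotation": [0,0,0],"fingers": 1}]'

```text
clock: 19.15
tool_pos: [0.543, 0.1055, 0.1475]
tcp_rot: [-3.141, 0.004, 1.443]
force: [-5.6, -6.1, 6.4]
gripper_width: 0.0201
grasp_force: 45.0
```

apply_moves --motion '[{"dp": [1,0,0],"rotation": [0,0,0],"fingers": 1},{"dp": [1,0,0],"rotation": [0,0,0],"fingers": 1},{"dp": [1,0,0],"rotation": [0,0,0],"fingers": 1}]'

```text
clock: 19.4
tool_pos: [0.543, 0.1057, 0.1475]
tcp_rot: [-3.14, 0.006, 1.443]
force: [-5.8, -7.3, 7.2]
gripper_width: 0.0205
grasp_force: 45.0
```

Run:
```python
from h import *
o=r.observe();print(now(),o["force"])
t=r.camera("top")[:,:,::-1];s=r.camera("scene")[:,:,::-1];cv2.imwrite("pics/m.png",t);cv2.imwrite("pics/ms.png",s)
fixtop(np.ascontiguousarray(t))
```

```text
[543.0375233  105.71791426 147.49647184  82.67028357] [-5.7933517  -7.2913665   7.22466893]
tab fix xy -2.6697342773437946 32.84893623046874 ((25.641847610473633, 8.179081916809082), 0.004820645321160555)
```

apply_moves --motion '[{"dp": [-7,0,0],"rotation": [0,0,0],"fingers": 1},{"dp": [-14,0,0],"rotation": [0,0,0],"fingers": 1},{"dp": [-21,0,0],"rotation": [0,0,0],"fingers": 1},{"dp": [-27,0,0],"rotation": [0,0,0],"fingers": 1},{"dp": [-27,0,0],"rotation": [0,0,0],"fingers": 0},{"dp": [-27,0,0],"rotation": [0,0,0],"fingers": 0},{"dp": [-27,0,0],"rotation": [0,0,0],"fingers": 0},{"dp": [-27,0,0],"rotation": [0,0,0],"fingers": 0}]'

```text
clock: 20.17
tool_pos: [0.5407, 0.0816, 0.1461]
tcp_rot: [3.141, -0.0, 1.444]
force: [1.0, 0.2, -0.1]
gripper_width: 0.0436
grasp_force: 0.0
```

Run:
```python
from h import *
n=now();print(n,r.observe()["gripper_width"])
u=[n[0],n[1],230,82.7];print(dp(n,u),dp(u,[449,-217.5,185,98.7]))
```

```text
[540.66846304  81.60723963 146.11713957  82.71716241] 0.04360468067928714
[  0.    0.  -83.9   0. ] [-308.3  -52.9   45.   -16. ]
```

apply_moves --motion '[{"dp": [0,0,-40],"rotation": [0,0,0],"fingers": 0},{"dp": [0,0,-80],"rotation": [0,0,0],"fingers": 0},{"dp": [-34,-6,-84],"rotation": [0,0,-2],"fingers": 0},{"dp": [-70,-12,-84],"rotation": [0,0,-4],"fingers": 0},{"dp": [-107,-18,-84],"rotation": [0,0,-6],"fingers": 0},{"dp": [-144,-24,-84],"rotation": [0,0,-8],"fingers": 0},{"dp": [-180,-30,-84],"rotation": [0,0,-10],"fingers": 0},{"dp": [-216,-36,-84],"rotation": [0,0,-12],"fingers": 0}]'

```text
clock: 20.83
tool_pos: [0.4767, -0.1296, 0.2301]
tcp_rot: [3.141, 0.0, 1.655]
force: [1.3, 0.7, -0.5]
gripper_width: 0.0472
grasp_force: 0.0
```

Run:
```python
from h import *
n=now();print(n);print(dp(n,[449,-217.5,180,98.7]))
t=r.camera("top")[:,:,::-1];s=r.camera("scene")[:,:,::-1];cv2.imwrite("pics/n.png",t);cv2.imwrite("pics/ns.png",s)
fixtop(np.ascontiguousarray(t))
```

```text
[ 476.72842807 -129.55628273  230.11976938   94.85314173]
[-85.3 -35.1  50.1  -3.8]
tab fix xy -0.1117903686523884 18.210623181152332 ((10.04655647277832, 27.801435470581055), 82.7878646850586)
tab fix xy -1.7796268707275837 33.93765784912108 ((9.664170265197754, 27.751920700073242), 82.0944595336914)
```

apply_moves --motion '[{"dp": [-33,-14,10],"rotation": [0,0,-2],"fingers": 0},{"dp": [-66,-28,25],"rotation": [0,0,-3],"fingers": 0},{"dp": [-85,-35,40],"rotation": [0,0,-3.8],"fingers": 0},{"dp": [-85,-35,50],"rotation": [0,0,-3.8],"fingers": 0},{"dp": [-85,-35,50],"rotation": [0,0,-3.8],"fingers": 0},{"dp": [-85,-35,50],"rotation": [0,0,-3.8],"fingers": 0}]'

```text
clock: 21.43
tool_pos: [0.4496, -0.2147, 0.1794]
tcp_rot: [-3.141, -0.002, 1.72]
force: [-0.4, 0.2, -0.1]
gripper_width: 0.047
grasp_force: 0.0
```

Run:
```python
from h import *
n=now();print(n);print(dp(n,[449,-217.5,136,98.7]))
```

```text
[ 449.57987472 -214.67670206  179.39625797   98.53115883]
[-2.7 -1.  43.4 -0.2]
```

apply_moves --motion '[{"dp": [-2.7,-1,22],"rotation": [0,0,-0.2],"fingers": 0},{"dp": [-2.7,-1,43],"rotation": [0,0,-0.2],"fingers": 0},{"dp": [-2.7,-1,43],"rotation": [0,0,-0.2],"fingers": 0},{"dp": [-2.7,-1,43],"rotation": [0,0,-0.2],"fingers": 1},{"dp": [-2.7,-1,43],"rotation": [0,0,-0.2],"fingers": 1},{"dp": [-2.7,-1,43],"rotation": [0,0,-0.2],"fingers": 1},{"dp": [-2.7,-1,43],"rotation": [0,0,-0.2],"fingers": 1}]' --grip_force 40

```text
clock: 22.02
tool_pos: [0.4497, -0.2189, 0.1389]
tcp_rot: [3.139, 0.002, 1.723]
force: [1.0, -0.2, 2.8]
gripper_width: 0.0275
grasp_force: 40.0
```

Run:
```python
from h import *
n=now();print(n)
t=np.array([546.2,132.9])-2.7*np.array([.127,.992]);u=[n[0],n[1],260,n[3]];w=[510,-70,260,88];v=[*t,260,82.7]
print(t,dp(n,w),dp(w,v))
```

```text
[ 449.73665867 -218.89591978  138.89929266   98.73029904]
[545.8571 130.2216] [ 138.    82.2 -121.1   10.7] [201.4  28.8  -0.    5.3]
```

apply_moves --motion '[{"dp": [0,0,-30],"rotation": [0,0,0],"fingers": 1},{"dp": [0,0,-65],"rotation": [0,0,0],"fingers": 1},{"dp": [10,6,-100],"rotation": [0,0,0],"fingers": 1},{"dp": [35,21,-121],"rotation": [0,0,2],"fingers": 1},{"dp": [65,39,-121],"rotation": [0,0,4],"fingers": 1},{"dp": [95,57,-121],"rotation": [0,0,6],"fingers": 1},{"dp": [125,74,-121],"rotation": [0,0,9],"fingers": 1},{"dp": [138,82.2,-121],"rotation": [0,0,10.7],"fingers": 1}]'

```text
clock: 22.68
tool_pos: [0.51, -0.0666, 0.2592]
tcp_rot: [3.139, -0.002, 1.537]
force: [-0.3, 0.1, -0.4]
gripper_width: 0.0275
grasp_force: 40.0
```

apply_moves --motion '[{"dp": [34,5,0],"rotation": [0,0,1],"fingers": 1},{"dp": [70,10,0],"rotation": [0,0,2],"fingers": 1},{"dp": [106,15,0],"rotation": [0,0,3],"fingers": 1},{"dp": [142,20,0],"rotation": [0,0,4],"fingers": 1},{"dp": [175,25,0],"rotation": [0,0,5],"fingers": 1},{"dp": [195,28,0],"rotation": [0,0,5.3],"fingers": 1},{"dp": [201.4,28.8,0],"rotation": [0,0,5.3],"fingers": 1},{"dp": [201.4,28.8,0],"rotation": [0,0,5.3],"fingers": 1}]'

```text
clock: 23.35
tool_pos: [0.5449, 0.1317, 0.2584]
tcp_rot: [3.141, -0.0, 1.446]
force: [-0.6, 0.8, -0.8]
gripper_width: 0.0274
grasp_force: 40.0
```

apply_moves --motion '[{"dp": [0,0,10],"rotation": [0,0,0],"fingers": 1},{"dp": [0,0,20],"rotation": [0,0,0],"fingers": 1},{"dp": [0,0,20],"rotation": [0,0,0],"fingers": 1},{"dp": [0,0,20],"rotation": [0,0,0],"fingers": 1}]'

```text
clock: 23.68
tool_pos: [0.5442, 0.1289, 0.2363]
tcp_rot: [-3.139, 0.001, 1.441]
force: [0.4, -1.0, -0.9]
gripper_width: 0.0272
grasp_force: 40.0
```

Run:
```python
from h import *
n=now();print(n,r.observe()["gripper_width"]);print(dp(n,[545.9,130.2,154,82.7]))
```

```text
[544.18404744 128.92325176 236.31218318  82.58597168] 0.02722869845266415
[ 1.5  1.5 82.3 -0.1]
```

apply_moves --motion '[{"dp": [1.5,1.5,25],"rotation": [0,0,0],"fingers": 1},{"dp": [1.5,1.5,45],"rotation": [0,0,0],"fingers": 1},{"dp": [1.5,1.5,60],"rotation": [0,0,0],"fingers": 1},{"dp": [1.5,1.5,72],"rotation": [0,0,0],"fingers": 1},{"dp": [1.5,1.5,78],"rotation": [0,0,0],"fingers": 1},{"dp": [1.5,1.5,81],"rotation": [0,0,0],"fingers": 1},{"dp": [1.5,1.5,82],"rotation": [0,0,0],"fingers": 1},{"dp": [1.5,1.5,82],"rotation": [0,0,0],"fingers": 1}]'

```text
clock: 24.35
tool_pos: [0.547, 0.1316, 0.1568]
tcp_rot: [3.14, -0.0, 1.443]
force: [-0.5, -0.3, -1.1]
gripper_width: 0.0277
grasp_force: 40.0
```

apply_moves --motion '[{"dp": [0,0,1],"rotation": [0,0,0],"fingers": 1},{"dp": [0,0,1.5],"rotation": [0,0,0],"fingers": 1},{"dp": [0,0,1.5],"rotation": [0,0,0],"fingers": 1}]'

```text
clock: 24.6
tool_pos: [0.5468, 0.1317, 0.1552]
tcp_rot: [3.14, -0.0, 1.443]
force: [0.4, -0.6, -0.2]
gripper_width: 0.0277
grasp_force: 40.0
```

apply_moves --motion '[{"dp": [0,0,1],"rotation": [0,0,0],"fingers": 1},{"dp": [0,0,2],"rotation": [0,0,0],"fingers": 1},{"dp": [0,0,3],"rotation": [0,0,0],"fingers": 1},{"dp": [0,0,3],"rotation": [0,0,0],"fingers": 1}]'

```text
clock: 24.93
tool_pos: [0.5467, 0.1318, 0.1529]
tcp_rot: [3.141, -0.0, 1.444]
force: [-1.8, -0.4, 3.8]
gripper_width: 0.0276
grasp_force: 40.0
```

On the floor (3.8 N up); release, retreat, check.

apply_moves --motion '[{"dp": [0,0,0],"rotation": [0,0,0],"fingers": 0.3},{"dp": [0,0,0],"rotation": [0,0,0],"fingers": 0.3},{"dp": [0,0,0],"rotation": [0,0,0],"fingers": 0.3},{"dp": [0,0,-30],"rotation": [0,0,0],"fingers": 0.3},{"dp": [0,0,-65],"rotation": [0,0,0],"fingers": 0},{"dp": [-5,0,-85],"rotation": [0,0,0],"fingers": 0},{"dp": [-40,0,-85],"rotation": [0,0,0],"fingers": 0},{"dp": [-75,0,-85],"rotation": [0,0,0],"fingers": 0}]'

```text
clock: 25.6
tool_pos: [0.5379, 0.0576, 0.2387]
tcp_rot: [3.137, -0.001, 1.447]
force: [0.3, -0.4, -0.1]
gripper_width: 0.047
grasp_force: 0.0
```

apply_moves --motion '[{"dp": [-35,0,0],"rotation": [0,0,0],"fingers": 0},{"dp": [-70,0,0],"rotation": [0,0,0],"fingers": 0},{"dp": [-85,0,0],"rotation": [0,0,0],"fingers": 0},{"dp": [-85,0,0],"rotation": [0,0,0],"fingers": 0}]'

```text
clock: 25.93
tool_pos: [0.5258, -0.0302, 0.2362]
tcp_rot: [-3.141, 0.001, 1.439]
force: [0.3, -0.0, -0.1]
gripper_width: 0.0469
grasp_force: 0.0
```

Run:
```python
from h import *
n=now();print(n,dp(n,[540,79.5,190,82.7]))
t=r.camera("top")[:,:,::-1];cv2.imwrite("pics/o.png",t)
fixtop(np.ascontiguousarray(t))
```

```text
[525.78494003 -30.15136816 236.18968243  82.43159658] [110.6  -0.4  46.2  -0.3]
tab fix xy -0.22001964721684125 0.047334667968738586 ((10.067622184753418, 27.545942306518555), 87.69129180908203)
tab fix xy -0.019190667724653627 18.210754956054675 ((10.04655647277832, 27.616308212280273), 82.7878646850586)
tab fix xy -1.7657831817627399 33.949214916992176 ((9.664314270019531, 27.684669494628906), 83.08672332763672)
```

Three upright spacers in the gap (y ≈ 0, 18, 34 mm). Now grip the knob again.

apply_moves --motion '[{"dp": [35,0,0],"rotation": [0,0,0],"fingers": 0},{"dp": [70,0,10],"rotation": [0,0,-0.3],"fingers": 0},{"dp": [100,0,25],"rotation": [0,0,-0.3],"fingers": 0},{"dp": [110,-0.4,40],"rotation": [0,0,-0.3],"fingers": 0},{"dp": [110,-0.4,46],"rotation": [0,0,-0.3],"fingers": 0},{"dp": [110,-0.4,46],"rotation": [0,0,-0.3],"fingers": 0},{"dp": [110,-0.4,46],"rotation": [0,0,-0.3],"fingers": 0}]'

```text
clock: 26.57
tool_pos: [0.5397, 0.0822, 0.1903]
tcp_rot: [-3.141, 0.0, 1.449]
force: [-0.3, 0.7, 0.2]
gripper_width: 0.0471
grasp_force: 0.0
```

Run:
```python
from h import *
n=now();print(n,dp(n,[540,79.5,146,82.7]))
```

```text
[539.65165772  82.23592845 190.30753527  83.03744772] [-2.7  0.7 44.3  0.3]
```

apply_moves --motion '[{"dp": [-2.7,0.7,20],"rotation": [0,0,0.3],"fingers": 0},{"dp": [-2.7,0.7,38],"rotation": [0,0,0.3],"fingers": 0},{"dp": [-2.7,0.7,44],"rotation": [0,0,0.3],"fingers": 0},{"dp": [-2.7,0.7,44],"rotation": [0,0,0.3],"fingers": 1},{"dp": [-2.7,0.7,44],"rotation": [0,0,0.3],"fingers": 1},{"dp": [-2.7,0.7,44],"rotation": [0,0,0.3],"fingers": 1},{"dp": [-2.7,0.7,44],"rotation": [0,0,0.3],"fingers": 1},{"dp": [-2.7,0.7,44],"rotation": [0,0,0.3],"fingers": 1}]' --grip_force 55

```text
clock: 27.23
tool_pos: [0.5396, 0.0794, 0.148]
tcp_rot: [-3.14, -0.0, 1.443]
force: [-6.0, -0.3, 5.2]
gripper_width: 0.0202
grasp_force: 55.0
```

apply_moves --motion '[{"dp": [2,0,0],"rotation": [0,0,0],"fingers": 1},{"dp": [4,0,0],"rotation": [0,0,0],"fingers": 1},{"dp": [6,0,0],"rotation": [0,0,0],"fingers": 1},{"dp": [8,0,0],"rotation": [0,0,0],"fingers": 1},{"dp": [8,0,0],"rotation": [0,0,0],"fingers": 1}]'

```text
clock: 27.65
tool_pos: [0.5406, 0.0868, 0.148]
tcp_rot: [-3.141, 0.002, 1.444]
force: [-5.5, -2.7, 5.1]
gripper_width: 0.0205
grasp_force: 55.0
```

apply_moves --motion '[{"dp": [1,0,0],"rotation": [0,0,0],"fingers": 1},{"dp": [2,0,0],"rotation": [0,0,0],"fingers": 1},{"dp": [2,0,0],"rotation": [0,0,0],"fingers": 1}]'

```text
clock: 27.9
tool_pos: [0.5408, 0.0885, 0.148]
tcp_rot: [-3.141, 0.002, 1.443]
force: [-5.4, -3.9, 6.5]
gripper_width: 0.0201
grasp_force: 55.0
```

apply_moves --motion '[{"dp": [1,0,0],"rotation": [0,0,0],"fingers": 1},{"dp": [2,0,0],"rotation": [0,0,0],"fingers": 1},{"dp": [2,0,0],"rotation": [0,0,0],"fingers": 1}]'

```text
clock: 28.15
tool_pos: [0.541, 0.0901, 0.148]
tcp_rot: [-3.14, 0.003, 1.443]
force: [-5.8, -3.7, 6.4]
gripper_width: 0.0202
grasp_force: 55.0
```

apply_moves --motion '[{"dp": [1,0,0],"rotation": [0,0,0],"fingers": 1},{"dp": [2,0,0],"rotation": [0,0,0],"fingers": 1},{"dp": [2,0,0],"rotation": [0,0,0],"fingers": 1}]'

```text
clock: 28.4
tool_pos: [0.5411, 0.0911, 0.148]
tcp_rot: [-3.14, 0.006, 1.443]
force: [-5.5, -6.8, 6.9]
gripper_width: 0.0201
grasp_force: 55.0
```

apply_moves --motion '[{"dp": [1,0,0],"rotation": [0,0,0],"fingers": 1},{"dp": [2,0,0],"rotation": [0,0,0],"fingers": 1},{"dp": [3,0,0],"rotation": [0,0,0],"fingers": 1},{"dp": [3,0,0],"rotation": [0,0,0],"fingers": 1}]'

```text
clock: 28.73
tool_pos: [0.5413, 0.0916, 0.148]
tcp_rot: [-3.14, 0.011, 1.442]
force: [-8.3, -14.8, 8.5]
gripper_width: 0.0202
grasp_force: 55.0
```

apply_moves --motion '[{"dp": [2,0,0],"rotation": [0,0,0],"fingers": 1},{"dp": [4,0,0],"rotation": [0,0,0],"fingers": 1},{"dp": [4,0,0],"rotation": [0,0,0],"fingers": 1},{"dp": [4,0,0],"rotation": [0,0,0],"fingers": 1}]'

```text
clock: 29.07
tool_pos: [0.5415, 0.0928, 0.148]
tcp_rot: [-3.139, 0.018, 1.441]
force: [-8.6, -22.5, 9.5]
gripper_width: 0.0199
grasp_force: 55.0
```

apply_moves --motion '[{"dp": [0,0,0],"rotation": [0,0,0],"fingers": 1},{"dp": [0,0,0],"rotation": [0,0,0],"fingers": 1},{"dp": [0,0,0],"rotation": [0,0,0],"fingers": 1},{"dp": [0,0,0],"rotation": [0,0,0],"fingers": 1},{"dp": [0,0,0],"rotation": [0,0,0],"fingers": 1},{"dp": [0,0,0],"rotation": [0,0,0],"fingers": 1}]'

```text
clock: 29.57
tool_pos: [0.5415, 0.0928, 0.148]
tcp_rot: [-3.139, 0.017, 1.441]
force: [-8.4, -21.8, 8.7]
gripper_width: 0.0205
grasp_force: 55.0
```

Run:
```python
from h import *
t=np.ascontiguousarray(r.camera("top")[:,:,::-1]); fixtop(t); o=r.observe(); print(o["force"],o["tool_pos"])
s=np.ascontiguousarray(r.camera("scene")[:,:,::-1]); h=cv2.cvtColor(s,cv2.COLOR_BGR2HSV)
m=cv2.inRange(h,(3,130,60),(14,255,255))[160:240,240:330]
print([cv2.minAreaRect(q) for q in cv2.findContours(m,0,1)[0] if cv2.contourArea(q)>15])
```

```text
tab fix xy -1.0455075012207475 18.764231884765614 ((8.699660301208496, 25.13347053527832), 87.18545532226562)
[ -9.03503642 -21.38161919   9.39319137] [0.54145072 0.09282362 0.14794598]
[((27.923076629638672, 59.115379333496094), (17.75040626525879, 7.488452911376953), 33.690067291259766), ((53.5689697265625, 38.32759094238281), (10.504515647888184, 19.695966720581055), 66.80140686035156)]
```

```bash
python3 -c "
from workcell import r
print(r.job_done())"
```

```text
the job is handed in; nothing more can be done
None
```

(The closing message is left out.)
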